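# Put the soldering kit back in its tray

## Task

The soldering kit lies scattered on the open front of the bench top; put it back in its tray: stand the flux bottle (the smaller of the two white bottles with green caps) in the deep round well, keeping it upright all the way, set the spool of solder (black flanges) flat in the wide shallow well and the black charcoal block flat in the rectangular pocket, and lay the tweezers across the two cradles along the front of the tray. The pickle bottle (the larger one) and the spool of copper wire (white flanges) do not belong to the kit: leave them standing where they are, like everything farther back and on the shelf below.

Things in the scene. Friction and masses are not known exactly. Their poses are not given: they have to be found in the camera images.
- flux_bottle: Loose flux bottle: round white body 36 mm in diameter, 50 mm high, with a green screw cap 22 mm in diameter on it, 66 mm high in all, label round the body. The smaller of the two white bottles with green caps. Origin: centre of its underside; z up its axis.
- solder_spool: Loose spool of bright solder wire with BLACK flanges, standing on one flange: 42 mm in diameter, 26 mm high. Each flange is 4 mm thick; the winding between them is narrower, so grip the flange rims. Origin: centre of its underside; z up its axis.
- charcoal_block: Loose black charcoal soldering block lying flat: 38 mm wide (its own x), 52 mm long (its own y), 24 mm high. Origin: centre of its underside.
- tweezers: Loose steel tweezers lying flat on the bench top (others on the shelf below the bench are no part of the job): 150 mm long (its own y), 12 to 14 mm wide at the middle (its own x), 8 to 10 mm high. Origin: centre of the underside, at mid-length. Either end may point either way in the cradles.
- pickle_bottle: Bottle that does not belong to the kit: white, round, 43 mm in diameter, green cap 31 mm in diameter, 81 mm high. The larger of the two. Loose. Origin: centre of its underside. To be left standing where it is.
- copper_spool: Spool of copper wire that does not belong to the kit: WHITE flanges, 42 mm in diameter, 26 mm high, standing on one flange. Loose. Origin: centre of its underside. To be left standing where it is.
- kit_tray: Fixed dark wood tray, blue lining, 136 (x, to the back) x 234 mm (y), walls 16 mm, floor 4 mm up. Origin: underside centre. At the back 3 inserts, 74 mm apart, order varies. In front 2 pale cradles at x -36, y -45 and +45 mm, 12 mm thick: seat 19 mm wide, 14 mm up, horns flare to 48 mm, 27 mm up; tweezers lie along y in both, middle free (only floor below; 12 mm strip at x 0).
- deep_well: Pale insert in the tray for the flux bottle: the tallest, 60 x 72 mm, 28 mm high, round well 48 mm in diameter, 22 mm deep (floor 6 mm above the insert's underside). Fixed, stands on the tray's 4 mm floor, turned as the tray is. Origin: underside centre, on the well's axis.
- wide_well: Pale insert in the tray for the solder spool: 60 x 72 mm, 16 mm high, round well 54 mm in diameter, 10 mm deep (floor 6 mm above the insert's underside). Fixed, stands on the tray's 4 mm floor, turned as the tray is. Origin: underside centre, on the well's axis.
- block_pocket: Pale insert in the tray for the charcoal block: 60 (x) x 72 mm (y), 18 mm high, rectangular pocket 50 (x) x 64 mm (y), 12 mm deep (floor 6 mm above the insert's underside); the block's length lies along y. Fixed, stands on the tray's 4 mm floor, turned as the tray is. Origin: underside centre, under the pocket's middle.

How it is judged:
By the outcome, as a careful person would: the job done as asked, in the order asked, and still so for the second after the job is handed in, with the robot touching nothing.
It also fails if it takes over 96 s, if anything falls off the work surface, if the arm or the gripper's body presses on something with over 40 N, if the wrist force passes 120 N, or if a joint passes its speed limit or range.

## Robot

A 6-joint arm with a two-finger parallel gripper is mounted at the origin on a cart in front of the work surface, level with it; the furniture and walls round the work are solid. World frame = base frame: x ahead of the robot, y to its left, z up, the work surface at z = 0. Lengths are in mm, angles in degrees, forces in N, time in s.
With the tool pointing down it reaches from about 300 to 850 mm from the base axis. Payload 4.2 kg.
Tool frame: the origin (TCP) lies midway between the tips of the shut fingers; the grasp point (between the pads) lies 19 mm behind it (pinch_z is the distance from the TCP to the grasp point, in mm); z points along the fingers, y is the line along which they close (so a half turn about z gives the same grasp; the last joint's range is limited). The gripper opens to 91 mm and grips with 3 to 60 N. Pads are 32 mm wide; open, the fingers measure 118 mm over their backs; the gripper's body (76 mm by 178 mm) begins 60 mm behind the grasp point.
Start: joints at [-68.64, 18.312, 89.639, -0, 72.044, -1.146], TCP at [220.102, -531.226, 185.676] pointing down, gripper open.
Joint ranges: [-177.97, 177.97], [-48.28, 115.42], [12.27, 149.76], [-77.06, 257.06], [2.81, 150.46], [-146.56, 146.56]. Speed limits (degrees/s): [147.25, 147.25, 180, 180, 180, 180].

## Interface

Orientations are given as [roll, pitch, yaw] about the fixed x, y, z axes, in that order (R = Rz(yaw) Ry(pitch) Rx(roll)).
In Python, from workcell import * gives the robot as it stands.
- The arm moves only by the tool step_arm, never from a script. Its argument "steps" is a list of rows, each a list of 7 numbers: the turn, a rotation vector about the tool's x, y, z in degrees, then the shift along the tool's x, y, z in mm, then the opening, from 0 (shut) to 1 (fully open). In form: [[rx, ry, rz, x, y, z, hand], ...]. A call has exactly 8 rows; each row shifts and turns the commanded pose from where the row before left it, along the tool's axes as they then stand; what a row does not reach is not made up. A row lasts 1/8 s, in which the tool goes at most 62.5 mm and 10.7 degrees, less where a joint would pass 70% of its speed; a pose out of reach is approached as far as the arm can. A call is refused whole if a number of a shift passes 62.5 or a number of a turn 10.7, either way. A call with a gripper value outside its range is refused whole. The fingers move at their own pace and stop on an object; "force" is the grip in N (left out, the last holds). Time passes only in rows, so rows that do not move let the fingers close, or fill a call up. It gives the time, the measured TCP pose, the force, the opening and the grip force at its end, in the units of the state.
- state(): the state, without advancing time (a new reading comes with each control period).
- grab_frame(name): name is "scene" or "top" or "wrist"; returns a dict with "image" (420x560x3 uint8, blue, green, red), "fovy" (degrees; the focal length in pixels is half the picture's height over the tangent of half this angle, whatever the lens; pixels are square), "cx", "cy" (the principal point, pixels), "origin" and "rotation" of the camera in the world; the wrist camera has in their place "tool_from_camera" (4x4, takes a point from camera to tool coordinates, whose origin is the TCP and whose axes are the flange's). Camera axes: x right, y down, z forward; pixel columns grow to the right and rows downward; lengths in mm; the calibration is good to about 2 mm. A picture is of the moment at which its call begins: read the wrist's pose just before it. There is no depth.
- job_done(): hands the job in; it is judged then, once.
The state is a dict: "time_s": time; "qpos": joint angles; "qvel": joint speeds; "effort": joint torques, N m; "ee_pos": TCP position; "ee_rot": TCP orientation; "force": force on the tool from outside, world axes, zero at the start; "torque": the same for the moment, N m; "gripper_width": finger opening in mm; "gripper_force": force on a finger pad.
Only numpy, scipy, OpenCV 4.12 (cv2) and the standard library are available. Lean on these libraries where they do the work, as an engineer would, in place of code of your own. Each camera call takes 0.05 s, during which the arm holds its last target. There are 200 camera calls.

## Working session

There is one attempt and no reset: what is moved stays moved. The work goes in short steps, Python scripts to look and compute and a tool call to move; the robot and the scene stay as the last step left them, time stands still between calls to the robot, and variables do not carry over. Pictures are saved under pics/ and viewed, at most 14 in all, crops included, and the job is handed in when it is done.

Besides the shell and the picture viewer there is one more tool, called after "Emit:" as a command line: name --pt "numbers of a row" for each row, then --argument value for the rest. step_arm: Moves the arm, as the interface text tells. Its arguments: {"type":"object","properties":{"steps":{"type":"array","items":{"type":"array","items":{"type":"number"}}},"force":{"type":"number"}},"required":["steps"]}

```bash
mkdir -p pics; ls
python3 - <<'E'
from workcell import *
import cv2
s=state();print({k:s[k] for k in('time_s','ee_pos','ee_rot','gripper_width')})
for n in("scene","top"):
    f=grab_frame(n);cv2.imwrite(f"pics/{n}0.png",f["image"]);print(n,f["fovy"],f["cx"],f["cy"],f["origin"],f["rotation"])
E
```

```text
pics
{'time_s': 0.0, 'ee_pos': array([ 219.88537281, -530.68952371,  184.816558  ]), 'ee_rot': array([-1.79898758e+02, -1.16701790e-03,  2.25060623e+01]), 'gripper_width': 91.05374366157884}
scene 46.94373675035753 280.6986007193294 213.05099930414931 [-209.25543444  780.96950447  604.84068006] [-115.74532098   -0.27966931 -139.10356082]
top 45.49286777661981 278.893545612494 209.68173893923802 [ 428.09563106 -125.65393031 1133.75634659] [-1.72510206e+02 -2.21205574e-02 -8.92928240e+01]
```

View pics/top0.png

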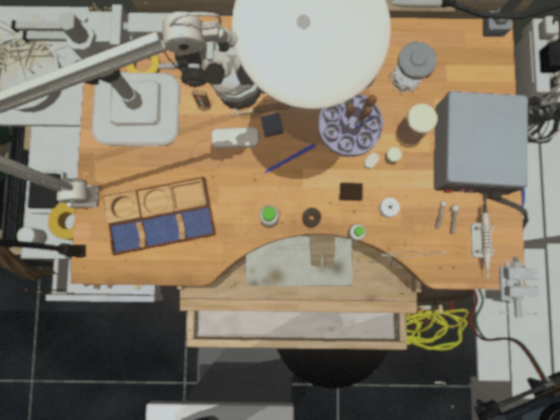

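View pics/scene0.png

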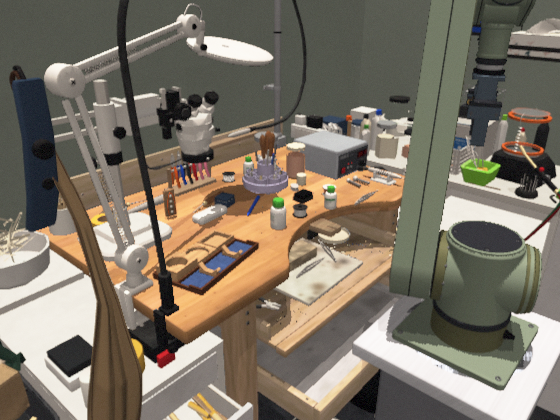

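```bash
cat > h.py <<'E'
from workcell import *
import cv2, numpy as np
from scipy.spatial.transform import Rotation as R
def save(n,f,box=None,k=1):
    im=f["image"]
    if box: x0,y0,x1,y1=box; im=im[y0:y1,x0:x1]
    cv2.imwrite(f"pics/{n}.png",cv2.resize(im,None,fx=k,fy=k,interpolation=cv2.INTER_CUBIC))
def cam(f,st=None):
    if "origin" in f:
        r=np.array(f["rotation"]); M=R.from_euler('xyz',r,degrees=True).as_matrix() if r.ndim==1 else r
        return np.array(f["origin"]),M
    T=np.array(f["tool_from_camera"]); Rt=R.from_euler('xyz',st["ee_rot"],degrees=True).as_matrix()
    return Rt@T[:3,3]+st["ee_pos"], Rt@T[:3,:3]
def px2w(f,uv,z,st=None):
    o,M=cam(f,st); F=f["image"].shape[0]/2/np.tan(np.radians(f["fovy"]/2))
    d=M@np.array([(uv[0]-f["cx"])/F,(uv[1]-f["cy"])/F,1]); return o+d*(z-o[2])/d[2]
def w2px(f,p,st=None):
    o,M=cam(f,st); F=f["image"].shape[0]/2/np.tan(np.radians(f["fovy"]/2))
    c=M.T@(np.array(p)-o); return np.array([f["cx"]+F*c[0]/c[2],f["cy"]+F*c[1]/c[2]])
E
python3 - <<'E'
from h import *
f=grab_frame("top"); save("t1",f,(250,165,450,285),4); save("t2",f,(90,165,230,265),5)
for n,uv,z in[("pickle",(270,213),81),("solder",(311,217),26),("flux",(359,231),66),("block",(351,191),24),("copper",(391,207),26),("twz?",(418,253),5),("tray",(160,216),16)]: print(n,px2w(f,uv,z).round())
E
```

```text
pickle [ 559. -106.   81.]
solder [ 558. -196.   26.]
flux [ 525. -296.   66.]
block [ 618. -286.   24.]
copper [ 583. -374.   26.]
twz? [ 482. -438.    5.]
tray [557. 143.  16.]
```

View pics/t1.png

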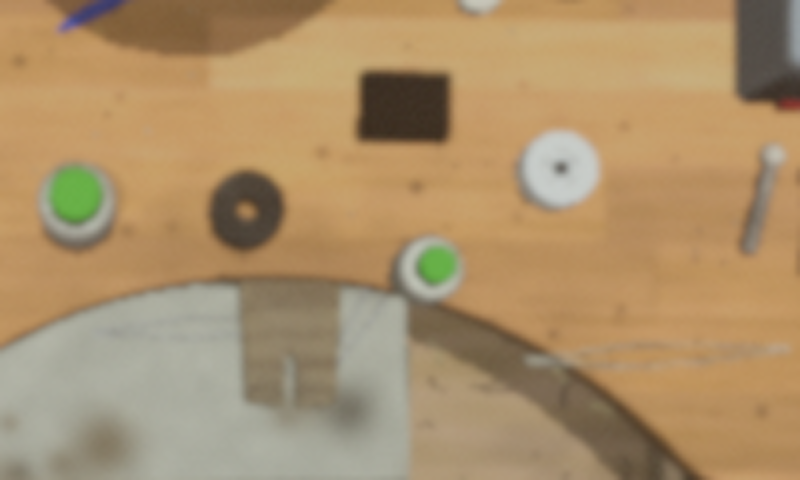

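View pics/t2.png

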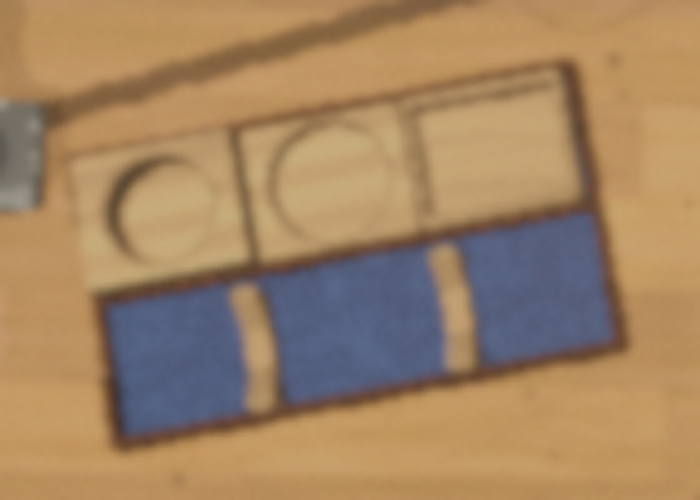

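Run:
```python
from h import *
f=grab_frame("top")
c2=lambda p:(90+p[0]/5-.4,165+p[1]/5-.4); c1=lambda p:(250+p[0]/4-.4,165+p[1]/4-.4)
P=[(118,448),(628,348),(575,62)]
a,b,c=[px2w(f,c2(p),16)[:2] for p in P]; print(a,b,c,np.linalg.norm(a-b),np.linalg.norm(b-c),np.degrees(np.arctan2(*(a-b)[::-1]))-90,np.degrees(np.arctan2(*(c-b)[::-1])), (a+c)/2)
for n,p,z in[("deep",(165,212),32),("wide",(333,182),20),("pock",(498,153),22),("cr1",(256,350),24),("cr2",(458,307),24)]: print(n,px2w(f,c2(p),z)[:2].round(1))
for n,p,z in[("fluxcap",(437,265),66),("fluxbody",(430,268),50),("pick",(75,193),81),("solder",(247,210),26),("block",(405,106),24),("copper",(561,168),26),("t1",(525,361),4),("t2",(790,348),4),("tmid",(657,355),4),("edge",(575,368),0),("bl",(360,139),24),("br",(448,141),24),("tl",(362,73),24),("tr",(450,73),24)]: print(n,px2w(f,c1(p),z)[:2].round(1))
```

```text
[470.59903672 243.05350414] [517.98002333  17.47165676] [647.77700149  45.29485286] 230.5040731980167 132.7455678364983 11.86191949505907 12.09879090588533 [559.1880191 144.1741785]
deep [574.6 222.7]
wide [590.8 151.7]
pock [604.6  77.7]
cr1 [514.4 181.6]
cr2 [534.7  92.6]
fluxcap [ 524.9 -295.9]
fluxbody [ 524.7 -294.6]
pick [ 559.5 -102.1]
solder [ 558.  -196.7]
block [ 618.1 -285.3]
copper [ 583.7 -371.9]
t1 [ 477.  -354.7]
t2 [ 486.2 -503.9]
tmid [ 481.3 -429. ]
edge [ 473.6 -383.7]
bl [ 599. -260.]
br [ 598.5 -309.3]
tl [ 636.6 -261.3]
tr [ 637.2 -310.8]
```

```bash
cat >> h.py <<'E'
def plan(target,yaw,n=8,start=None):
    "rows from the present (or start=(xyz,yaw)) pose to target, tool down"
    if start is None:
        s=state(); start=(s["ee_pos"],s["ee_rot"][2]); print("at",np.round(s["ee_pos"],1),np.round(s["ee_rot"],2),"t",round(s["time_s"],2))
    p,y0=np.array(start[0]),start[1]; dy=(yaw-y0+180)%360-180
    d=(np.array(target)-p)/n; rows=[]
    for i in range(n):
        y=np.radians(y0+dy*i/n)
        rows.append([0,0,round(-dy/n,1),round(d[0]*np.cos(y)+d[1]*np.sin(y),1),round(d[0]*np.sin(y)-d[1]*np.cos(y),1),round(-d[2],1),1])
    print(rows)
E
python3 -c "
from h import *
plan((525,-295,190),102)"
```

```text
at [ 220.  -530.9  185.1] [-179.94   -0.     22.5 ] t 0.2
[[0, 0, np.float64(-9.9), np.float64(46.5), np.float64(-12.7), np.float64(-0.6), 1], [0, 0, np.float64(-9.9), np.float64(48.0), np.float64(-4.4), np.float64(-0.6), 1], [0, 0, np.float64(-9.9), np.float64(48.0), np.float64(3.9), np.float64(-0.6), 1], [0, 0, np.float64(-9.9), np.float64(46.6), np.float64(12.1), np.float64(-0.6), 1], [0, 0, np.float64(-9.9), np.float64(43.9), np.float64(20.0), np.float64(-0.6), 1], [0, 0, np.float64(-9.9), np.float64(39.7), np.float64(27.3), np.float64(-0.6), 1], [0, 0, np.float64(-9.9), np.float64(34.4), np.float64(33.7), np.float64(-0.6), 1], [0, 0, np.float64(-9.9), np.float64(28.1), np.float64(39.2), np.float64(-0.6), 1]]
```

Emit:
step_arm --pt "0 0 -10 46 -13 0 1" --pt "0 0 -10 48 -4 0 1" --pt "0 0 -10 48 4 0 1" --pt "0 0 -10 47 12 0 1" --pt "0 0 -10 44 20 0 1" --pt "0 0 -10 40 27 0 1" --pt "0 0 -10 34 34 0 1" --pt "0 0 -9.5 28 39 0 1"

```text
time_s: 1.2
ee_pos: [524.9, -293.1, 185.5]
ee_rot: [-180.0, 0.0, 102.3]
force: [-0.2, -0.4, -0.7]
gripper_width: 91.1
gripper_force: 0.0
```

Run:
```python
from h import *
s=state();print(s["ee_pos"],s["ee_rot"],s["time_s"],s["qvel"]);f=grab_frame("wrist");save("w1",f);print(f["fovy"],f["cx"],f["cy"],f["tool_from_camera"]); print(w2px(f,(525,-295,50),s),w2px(f,(618,-285,24),s),w2px(f,(481,-429,4),s))
```

```text
[ 524.93713255 -293.05129437  185.47936987] [-1.79985038e+02  2.21013931e-03  1.02329560e+02] 1.2 [ 34.89645756  12.21969282 -18.62620912  -0.14699274   6.25873154
 -40.51717385]
65.30478350300105 281.7297063973996 209.1054933198899 [[-3.28527493e-04 -9.64986378e-01 -2.62299795e-01  7.46521423e+01]
 [ 9.99999503e-01 -5.64004896e-04  8.22454749e-04 -6.95503999e-01]
 [-9.41595998e-04 -2.62299395e-01  9.64986083e-01 -1.99145027e+02]
 [ 0.00000000e+00  0.00000000e+00  0.00000000e+00  1.00000000e+00]]
[281.81212016 195.83566349] [363.98099223 199.36605314] [225.83417552 280.50502483]
```

View pics/w1.png

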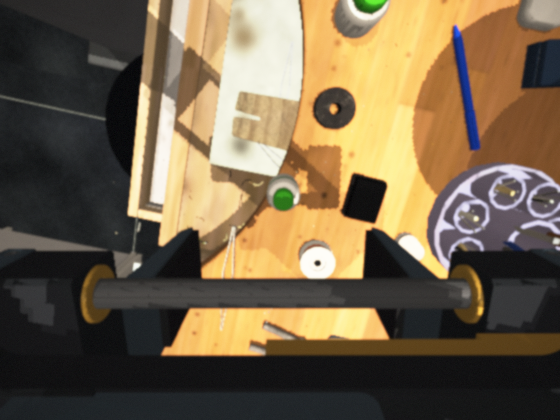

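Run:
```python
from h import *
import json
for i in range(3): grab_frame("wrist")
s=state();f=grab_frame("wrist");print(s["ee_pos"],s["ee_rot"],abs(s["qvel"]).max())
save("w2",f,(205,75,395,275),3); 
np.save("w2.npy",dict(s=s,f=f),allow_pickle=True)
```

```text
[ 523.94692195 -293.67680548  185.18603226] [-1.79932963e+02 -1.21194903e-02  1.02049674e+02] 1.9115201404221023
```

View pics/w2.png

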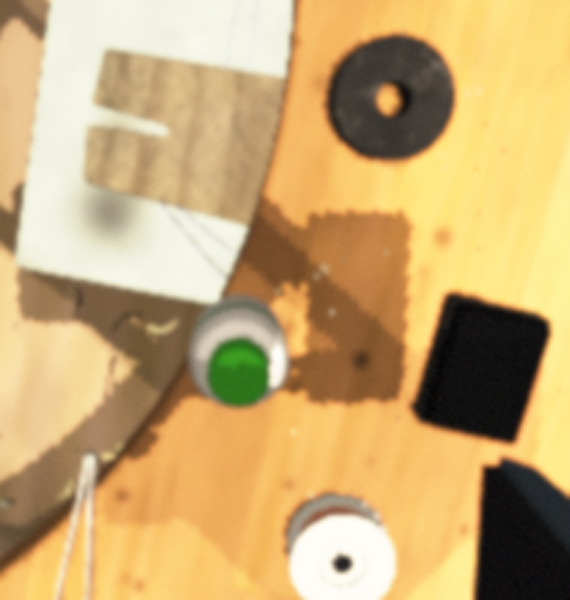

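Run:
```python
from h import *
d=np.load("w2.npy",allow_pickle=True).item();s,f=d["s"],d["f"]
c=lambda p:(205+p[0]/3-.33,75+p[1]/3-.33)
for n,p,z in[("cap",(239,371),66),("body",(239,348),50),("solder",(391,97),26),("bTL",(456,295),24),("bTR",(549,320),24),("bBR",(516,441),24),("copper",(342,564),26),("twz",(90,456),4)]: print(n,px2w(f,c(p),z,s)[:2].round(1))
plan((524.8,-295.3,100),102,4); plan((524.8,-295.3,27),102,4,((524.8,-295.3,100),102))
```

```text
cap [ 526.1 -294. ]
body [ 525.3 -289.6]
solder [ 559.5 -196.3]
bTL [ 600.7 -258.8]
bTR [ 636.9 -260.6]
bBR [ 638.3 -308.4]
copper [ 584.7 -371.2]
twz [ 477.8 -355.6]
at [ 523.3 -294.3  185.3] [-1.7993e+02 -1.0000e-02  1.0198e+02] t 1.45
[[0, 0, np.float64(-0.0), np.float64(-0.3), np.float64(0.3), np.float64(21.3), 1], [0, 0, np.float64(-0.0), np.float64(-0.3), np.float64(0.3), np.float64(21.3), 1], [0, 0, np.float64(-0.0), np.float64(-0.3), np.float64(0.3), np.float64(21.3), 1], [0, 0, np.float64(-0.0), np.float64(-0.3), np.float64(0.3), np.float64(21.3), 1]]
[[0, 0, 0.0, np.float64(0.0), np.float64(0.0), np.float64(18.2), 1], [0, 0, 0.0, np.float64(0.0), np.float64(0.0), np.float64(18.2), 1], [0, 0, 0.0, np.float64(0.0), np.float64(0.0), np.float64(18.2), 1], [0, 0, 0.0, np.float64(0.0), np.float64(0.0), np.float64(18.2), 1]]
```

Emit:
step_arm --pt "0 0 0 0 2 20 1" --pt "0 0 0 0 0 30 1" --pt "0 0 0 0 0 35 1" --pt "0 0 0 0 0 35 1" --pt "0 0 0 0 0 25 0.8" --pt "0 0 0 0 0 13 0.6" --pt "0 0 0 0 0 0 0.5" --pt "0 0 0 0 0 0 0.5" --force 12

```text
time_s: 2.45
ee_pos: [526.4, -294.6, 28.9]
ee_rot: [179.9, 0.1, 102.0]
force: [0.2, -0.4, -1.3]
gripper_width: 54.3
gripper_force: 0.0
```

Run:
```python
from h import *
s=state();f=grab_frame("wrist");save("w3",f,(180,80,380,240),3);plan((525.5,-294.5,27),102,1)
```

```text
at [ 526.6 -294.5   29. ] [1.7989e+02 1.0000e-01 1.0198e+02] t 2.5
[[0, 0, np.float64(-0.0), np.float64(0.2), np.float64(-1.0), np.float64(2.0), 1]]
```

View pics/w3.png

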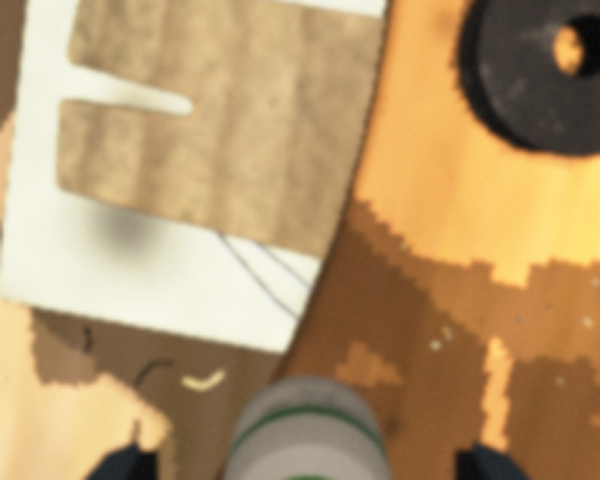

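Emit:
step_arm --pt "0 0 0 0 0 1 0.38" --pt "0 0 0 0 0 0 0.3" --pt "0 0 0 0 0 0 0.3" --pt "0 0 0 0 0 0 0.3" --pt "0 0 0 0 0 0 0.3" --pt "0 0 0 0 0 -5 0.3" --pt "0 0 0 0 0 -20 0.3" --pt "0 0 0 0 0 -30 0.3" --force 15

```text
time_s: 3.5
ee_pos: [525.2, -293.4, 81.7]
ee_rot: [-179.9, -0.1, 102.0]
force: [0.1, -0.8, -0.8]
gripper_width: 27.7
gripper_force: 0.0
```

Run:
```python
from h import *
plan((577,223,130),102,11)
```

```text
at [ 525.2 -293.4   81.7] [-1.7991e+02 -8.0000e-02  1.0200e+02] t 3.5
[[0, 0, np.float64(0.0), np.float64(44.9), np.float64(14.4), np.float64(-4.4), 1], [0, 0, np.float64(0.0), np.float64(44.9), np.float64(14.4), np.float64(-4.4), 1], [0, 0, np.float64(0.0), np.float64(44.9), np.float64(14.4), np.float64(-4.4), 1], [0, 0, np.float64(0.0), np.float64(44.9), np.float64(14.4), np.float64(-4.4), 1], [0, 0, np.float64(0.0), np.float64(44.9), np.float64(14.4), np.float64(-4.4), 1], [0, 0, np.float64(0.0), np.float64(44.9), np.float64(14.4), np.float64(-4.4), 1], [0, 0, np.float64(0.0), np.float64(44.9), np.float64(14.4), np.float64(-4.4), 1], [0, 0, np.float64(0.0), np.float64(44.9), np.float64(14.4), np.float64(-4.4), 1], [0, 0, np.float64(0.0), np.float64(44.9), np.float64(14.4), np.float64(-4.4), 1], [0, 0, np.float64(0.0), np.float64(44.9), np.float64(14.4), np.float64(-4.4), 1], [0, 0, np.float64(0.0), np.float64(44.9), np.float64(14.4), np.float64(-4.4), 1]]
```

Run:
```python
from h import *
s=state();f=grab_frame("wrist");g=grab_frame("top")
a=f["image"]; b=cv2.resize(g["image"][190:290,280:420],None,fx=3,fy=3)
o=np.zeros((420+0,560,3),np.uint8);o[:300,:420]=b
cv2.imwrite("pics/w4.png",cv2.resize(np.hstack([a,o[:,:420]]),None,fx=.8,fy=.8));print(s["gripper_width"],s["gripper_force"])
```

```text
27.748354306061117 0.0
```

View pics/w4.png

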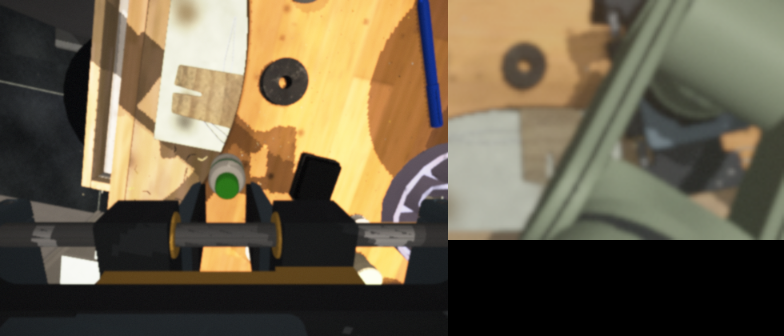

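Run:
```python
from h import *
s=state();f=grab_frame("wrist");im=f["image"].astype(int)
m=(im[:,:,1]>im[:,:,2]+50)&(im[:,:,1]>im[:,:,0]+50);m[300:]=0;m[:150]=0
ys,xs=np.nonzero(m);print(len(xs),xs.min(),xs.max(),ys.min(),ys.max())
print([px2w(f,((xs.min()+xs.max())/2,(ys.min()+ys.max())/2),z,s).round(1) for z in(62,66)], w2px(f,s["ee_pos"],s),s["ee_pos"])
print(w2px(f,s["ee_pos"]+[10,0,0],s),w2px(f,s["ee_pos"]+[0,10,0],s),w2px(f,s["ee_pos"]+[0,0,19],s))
```

```text
651 266 293 213 242
[array([ 526.1, -295.1,   62. ]), array([ 525.8, -293.7,   66. ])] [282.56035837 239.7420552 ] [ 528.15650001 -295.10333635   85.24143698]
[297.65183929 242.71506625] [285.82418118 225.34806677] [282.84669889 251.23991064]
```

Emit:
step_arm --pt "0 0 0 0 0 0 0.55" --pt "0 0 0 0 -2 0 0.55" --pt "0 0 0 0 0 0 0.55" --pt "0 0 0 0 0 20 0.55" --pt "0 0 0 0 0 20 0.55" --pt "0 0 0 0 0 15 0.55" --pt "0 0 0 0 0 4 0.55" --pt "0 0 0 0 0 0 0.55" --force 30

```text
time_s: 4.65
ee_pos: [524.0, -294.3, 22.7]
ee_rot: [180.0, 0.0, 102.0]
force: [0.8, -0.6, 0.3]
gripper_width: 50.2
gripper_force: 0.0
```

Emit:
step_arm --pt "0 0 0 0 0 -2.5 0.5" --pt "0 0 0 0 0 0 0" --pt "0 0 0 0 0 0 0" --pt "0 0 0 0 0 0 0" --pt "0 0 0 0 0 0 0" --pt "0 0 0 0 0 0 0" --pt "0 0 0 0 0 0 0" --pt "0 0 0 0 0 0 0" --force 30

```text
time_s: 5.65
ee_pos: [524.1, -294.3, 25.3]
ee_rot: [180.0, 0.0, 102.0]
force: [0.2, -0.3, 1.4]
gripper_width: 20.6
gripper_force: 29.9
```

Run:
```python
from h import *
s=state();f=grab_frame("wrist");save("w5",f,(180,120,390,310),3);g=grab_frame("scene");save("x",g,(320,170,420,230),4);print(s["gripper_width"],w2px(f,(526,-294,66),s))
```

```text
20.56548865668447 [286.55829509 267.25556162]
```

View pics/w5.png

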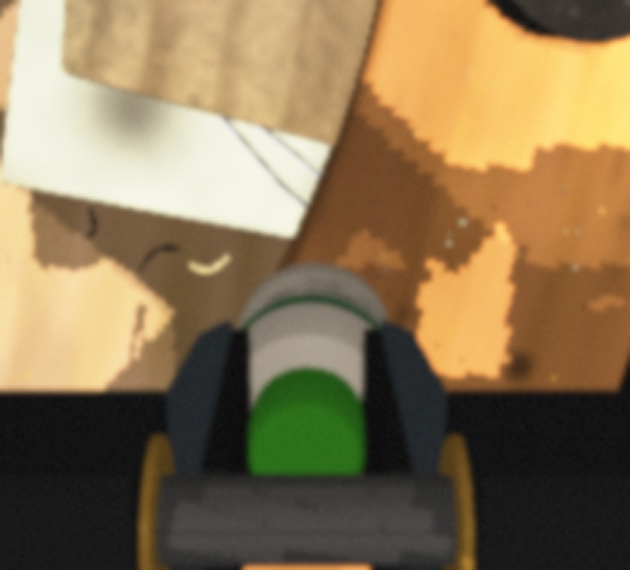

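Run:
```python
from h import *
g=grab_frame("scene");s=state()
x0,y0=300,150
im=cv2.resize(g["image"][y0:y0+100,x0:x0+140],None,fx=5,fy=5,interpolation=cv2.INTER_CUBIC)
for p,c in[((525.5,-294.5,0),(255,0,0)),((525.5,-294.5,66),(0,0,255)),(s["ee_pos"],(255,255,0)),((558.5,-196.5,26),(0,255,255)),((618,-285,24),(255,0,255))]:
    q=w2px(g,p);print(p,q.round(1));q=tuple(int(v) for v in (q-[x0,y0])*5+2);cv2.drawMarker(im,q,c,0,14,1)
cv2.imwrite("pics/s5.png",im)
```

```text
(525.5, -294.5, 0) [330.  207.4]
(525.5, -294.5, 66) [331.2 186.8]
[ 524.04319397 -294.25649557   25.30125602] [330.8 199.8]
(558.5, -196.5, 26) [300.7 206.8]
(618, -285, 24) [303.7 192.7]
```

View pics/s5.png

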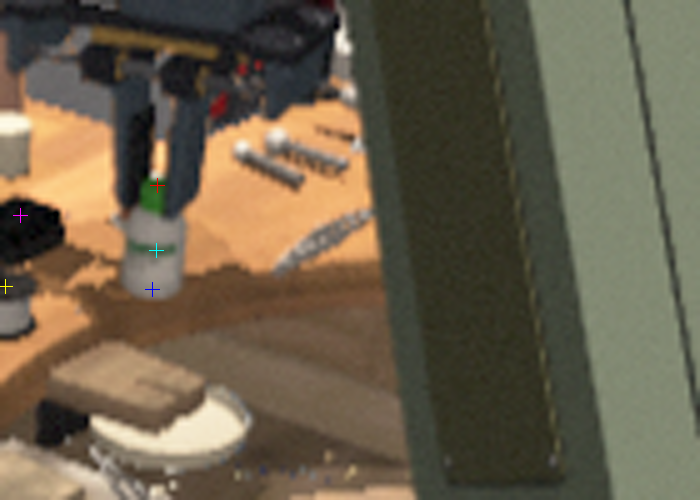

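Emit:
step_arm --pt "0 0 0 0 0 0 0.6" --pt "0 0 0 0 0 0 0.6" --pt "0 0 0 0 0 0 0.6" --pt "0 0 0 0 0 0 0.6" --pt "0 0 0 0 0 5 0.6" --pt "0 0 0 0 0 10 0.6" --pt "0 0 0 0 0 7 0.6" --pt "0 0 0 0 0 0 0.6"

```text
time_s: 6.8
ee_pos: [523.2, -293.8, 2.1]
ee_rot: [-179.9, -0.1, 102.0]
force: [0.2, -0.2, -0.0]
gripper_width: 54.7
gripper_force: 0.0
```

Run:
```python
from h import *
g=grab_frame("scene");s=state();print(s["ee_pos"])
x0,y0=300,150
im=cv2.resize(g["image"][y0:y0+70,x0:x0+80],None,fx=8,fy=8,interpolation=cv2.INTER_CUBIC)
for p,c in[((525.5,-294.5,0),(255,0,0)),((525.5,-294.5,66),(0,0,255)),(s["ee_pos"],(255,255,0))]+[(s["ee_pos"]+[s["gripper_width"]/2*k,0,19],(0,255,255)) for k in(-1,1)]:
    q=w2px(g,p);q=tuple(int(v) for v in (q-[x0,y0])*8+4);cv2.drawMarker(im,q,c,0,14,1)
cv2.imwrite("pics/s6.png",im)
```

```text
[ 523.64748433 -294.06055068    2.63385625]
```

View pics/s6.png

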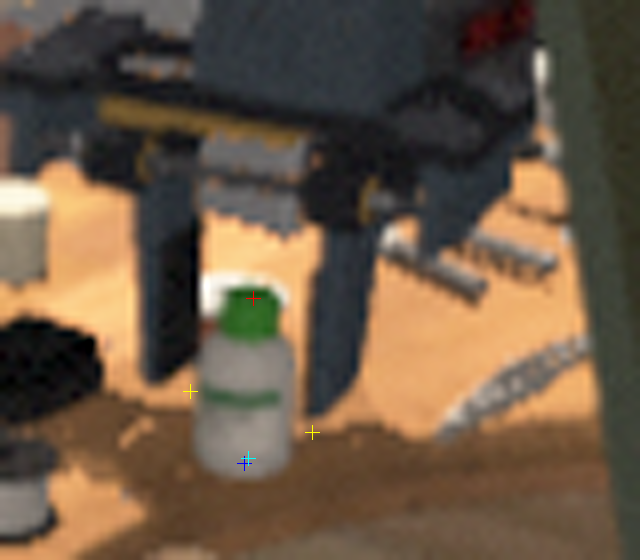

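Emit:
step_arm --pt "0 0 0 0 0 0 0" --pt "0 0 0 0 0 0 0" --pt "0 0 0 0 0 0 0" --pt "0 0 0 0 0 0 0" --pt "0 0 0 0 0 0 0" --pt "0 0 0 0 0 -4 0" --pt "0 0 0 0 0 -16 0" --pt "0 0 0 0 0 -20 0" --force 25

```text
time_s: 7.85
ee_pos: [523.5, -294.1, 44.0]
ee_rot: [-180.0, -0.0, 102.0]
force: [0.4, 0.1, -1.3]
gripper_width: 34.9
gripper_force: 25.0
```

Run:
```python
from h import *
print(state()["gripper_width"]);plan((577,223,85),102,11)
```

```text
34.93410540468608
at [ 523.5 -294.1   44. ] [-1.7995e+02 -3.0000e-02  1.0201e+02] t 7.85
[[0, 0, np.float64(0.0), np.float64(45.0), np.float64(14.5), np.float64(-3.7), 1], [0, 0, np.float64(0.0), np.float64(45.0), np.float64(14.5), np.float64(-3.7), 1], [0, 0, np.float64(0.0), np.float64(45.0), np.float64(14.5), np.float64(-3.7), 1], [0, 0, np.float64(0.0), np.float64(45.0), np.float64(14.5), np.float64(-3.7), 1], [0, 0, np.float64(0.0), np.float64(45.0), np.float64(14.5), np.float64(-3.7), 1], [0, 0, np.float64(0.0), np.float64(45.0), np.float64(14.5), np.float64(-3.7), 1], [0, 0, np.float64(0.0), np.float64(45.0), np.float64(14.5), np.float64(-3.7), 1], [0, 0, np.float64(0.0), np.float64(45.0), np.float64(14.5), np.float64(-3.7), 1], [0, 0, np.float64(0.0), np.float64(45.0), np.float64(14.5), np.float64(-3.7), 1], [0, 0, np.float64(0.0), np.float64(45.0), np.float64(14.5), np.float64(-3.7), 1], [0, 0, np.float64(0.0), np.float64(45.0), np.float64(14.5), np.float64(-3.7), 1]]
```

Emit:
step_arm --pt "0 0 0 0 0 -20 0" --pt "0 0 0 5 2 -35 0" --pt "0 0 0 20 6 -25 0" --pt "0 0 0 35 11 -4 0" --pt "0 0 0 45 15 0 0" --pt "0 0 0 50 16 0 0" --pt "0 0 0 50 16 0 0" --pt "0 0 0 50 16 0 0"

```text
time_s: 8.85
ee_pos: [551.1, -26.2, 128.3]
ee_rot: [179.9, 0.0, 102.0]
force: [0.4, 0.5, -0.1]
gripper_width: 34.5
gripper_force: 25.0
```

Emit:
step_arm --pt "0 0 0 50 16 0 0" --pt "0 0 0 50 16 0 0" --pt "0 0 0 45 15 0 0" --pt "0 0 0 35 11 0 0" --pt "0 0 0 25 8 0 0" --pt "0 0 0 10 3 0 0" --pt "0 0 0 0 0 0 0" --pt "0 0 0 0 0 0 0"

```text
time_s: 9.85
ee_pos: [573.7, 195.8, 127.3]
ee_rot: [-180.0, 0.0, 102.0]
force: [-0.2, -0.3, 0.4]
gripper_width: 34.3
gripper_force: 25.0
```

Run:
```python
from h import *
s=state();f=grab_frame("wrist");save("w7",f,(90,20,470,305),2.1);print(s["gripper_width"],s["ee_pos"],abs(s["qvel"]).max())
np.save("w7.npy",dict(s=s,f=f),allow_pickle=True)
T=np.array([559,144]);c,n=np.cos(np.radians(12)),np.sin(np.radians(12))
for l,p in [("deep",(34,74,32)),("wide",(34,0,20)),("pock",(34,-74,22))]:
    w=(T[0]+c*p[0]-n*p[1],T[1]+n*p[0]+c*p[1],p[2]);print(l,np.round(w,1),((w2px(f,w,s)-[90,20])*2.1).round())
plan((577,223,85),102,1)
```

```text
34.340619978320895 [573.69860986 195.80863135 127.31421995] 0.22227494564338476
deep [576.9 223.5  32. ] [424. 326.]
wide [592.3 151.1  20. ] [422. 476.]
pock [607.6  78.7  22. ] [421. 615.]
at [573.7 195.8 127.3] [-1.7999e+02  3.0000e-02  1.0194e+02] t 9.9
[[0, 0, np.float64(-0.1), np.float64(26.0), np.float64(8.8), np.float64(42.3), 1]]
```

View pics/w7.png

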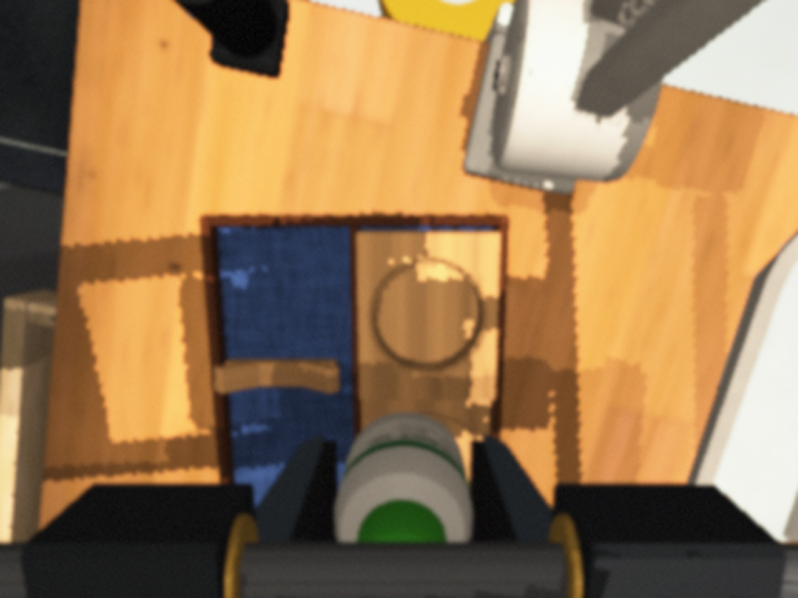

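Run:
```python
from h import *
d=np.load("w7.npy",allow_pickle=True).item();s,f=d["s"],d["f"]
c=lambda p:(90+p[0]/2.1-.25,20+p[1]/2.1-.25)
for n,p,z in[("deep",(428,313),32),("cornerFL",(206,219),16),("cornerBL",(506,219),16),("cradle",(278,376),22)]: print(n,px2w(f,c(p),z,s).round(1))
```

```text
deep [577.  229.4  32. ]
cornerFL [474.3 247.4  16. ]
cornerBL [602.5 274.5  16. ]
cradle [517.2 185.9  22. ]
```

Run:
```python
from h import *
d=np.load("w7.npy",allow_pickle=True).item();s,f=d["s"],d["f"]
for n,fr,st in[("wrist",f,s),("top",grab_frame("top"),None),("scene",grab_frame("scene"),None)]:
    im=fr["image"].astype(int); m=((im[:,:,0]>im[:,:,2]+25)&(im[:,:,0]>im[:,:,1]+10)).astype(np.uint8)
    k=9 if n!="wrist" else 25
    m=cv2.morphologyEx(m,cv2.MORPH_CLOSE,np.ones((k,k),np.uint8))
    cs,_=cv2.findContours(m,cv2.RETR_EXTERNAL,cv2.CHAIN_APPROX_NONE)
    cs=sorted(cs,key=cv2.contourArea)[-3:]
    for c in cs:
        a=cv2.approxPolyDP(cv2.convexHull(c),4,True)[:,0]
        print(n,cv2.contourArea(c),[(tuple(int(v) for v in p),tuple(px2w(fr,p,4,st)[:2].round().astype(int).tolist())) for p in a])
```

```text
wrist 0.0 [((310, 128), (586, 267)), ((289, 128), (566, 263))]
wrist 339.0 [((258, 308), (574, 66)), ((259, 330), (580, 39)), ((243, 331), (563, 34)), ((246, 309), (561, 62))]
wrist 6780.0 [((253, 128), (533, 256)), ((253, 245), (555, 138)), ((211, 260), (514, 112)), ((201, 247), (501, 125)), ((194, 129), (477, 243))]
top 78.0 [((314, 145), (729, -204)), ((266, 171), (666, -94))]
top 292.0 [((133, 225), (538, 206)), ((136, 245), (492, 197)), ((116, 250), (481, 241)), ((115, 240), (503, 245))]
top 1062.5 [((207, 209), (576, 39)), ((209, 232), (524, 33)), ((149, 242), (499, 168)), ((162, 217), (557, 141))]
scene 104.0 [((323, 118), (1144, -1098)), ((361, 120), (987, -1190)), ((356, 124), (965, -1113))]
scene 622.5 [((495, 0), (6238, -18155)), ((489, 32), (2131, -6084)), ((471, 31), (2358, -6055)), ((475, 0), (6729, -17591))]
scene 800.0 [((251, 246), (536, 30)), ((202, 286), (493, 227)), ((182, 282), (538, 246)), ((235, 241), (584, 39))]
```

Emit:
step_arm --pt "0 0 0 8 3 0 0" --pt "0 0 0 15 5 10 0" --pt "0 0 0 8 2 20 0" --pt "0 0 0 0 0 25 0" --pt "0 0 0 0 0 25 0" --pt "0 0 0 0 0 10 0" --pt "0 0 0 0 0 0 0" --pt "0 0 0 0 0 0 0"

```text
time_s: 11.0
ee_pos: [577.9, 229.8, 38.0]
ee_rot: [179.9, -0.0, 102.0]
force: [-0.4, -0.0, -0.3]
gripper_width: 34.5
gripper_force: 25.0
```

Run:
```python
from h import *
s=state();f=grab_frame("wrist")
np.save("w8.npy",dict(s=s,f=f),allow_pickle=True);save("w8",f,(150,80,430,290),2.8)
print(s["ee_pos"],((w2px(f,(577,229.4,32),s)-[150,80])*2.8).round(),((w2px(f,(577-5,229.4+23.5,32),s)-[150,80])*2.8).round())
```

```text
[577.93357976 229.82323362  38.0293092 ] [367. 439.] [367. 341.]
```

View pics/w8.png

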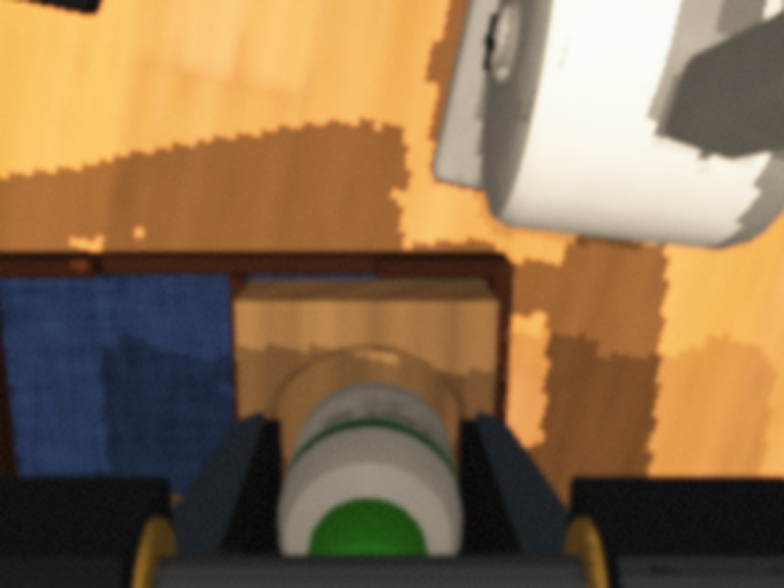

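Emit:
step_arm --pt "0 0 0 1 0 6 0" --pt "0 0 0 0 0 8 0" --pt "0 0 0 0 0 7 0" --pt "0 0 0 0 0 3 0" --pt "0 0 0 0 0 0 0" --pt "0 0 0 0 0 0 0" --pt "0 0 0 0 0 0 0.1" --pt "0 0 0 0 0 0 0.2"

```text
time_s: 12.05
ee_pos: [576.5, 230.2, 13.4]
ee_rot: [-180.0, 0.0, 102.0]
force: [-2.4, -0.5, 6.3]
gripper_width: 34.6
gripper_force: 25.0
```

Emit:
step_arm --pt "0 0 0 0 0 0 0.42" --pt "0 0 0 0 0 0 0.5" --pt "0 0 0 0 0 0 0.6" --pt "0 0 0 0 0 0 0.6" --pt "0 0 0 0 0 -8 0.6" --pt "0 0 0 0 0 -25 0.6" --pt "0 0 0 0 0 -40 0.6" --pt "0 0 0 0 0 -40 0.6"

```text
time_s: 13.05
ee_pos: [576.9, 230.3, 127.8]
ee_rot: [180.0, 0.0, 102.0]
force: [0.4, -0.4, -0.5]
gripper_width: 54.9
gripper_force: 0.0
```

Run:
```python
from h import *
g=grab_frame("scene")
im=g["image"].astype(int);m=(im[:,:,1]>im[:,:,2]+40)&(im[:,:,1]>im[:,:,0]+40);m[:,:140]=0;m[:,260:]=0
ys,xs=np.nonzero(m);print(len(xs),xs.mean(),ys.mean(),xs.min(),xs.max(),ys.min(),ys.max(),w2px(g,(577,230,69)),w2px(g,(577,226,69)))
plan((559.5,-197,130),102,12)
```

```text
88 194.625 223.47727272727272 171 250 156 252 [174.03579942 247.87182883] [175.48633307 247.19699767]
at [580.3 231.6 134. ] [ 1.7935e+02 -1.0000e-01  1.0201e+02] t 13.1
[[0, 0, np.float64(0.0), np.float64(-34.6), np.float64(-9.1), np.float64(0.3), 1], [0, 0, np.float64(0.0), np.float64(-34.6), np.float64(-9.1), np.float64(0.3), 1], [0, 0, np.float64(0.0), np.float64(-34.6), np.float64(-9.1), np.float64(0.3), 1], [0, 0, np.float64(0.0), np.float64(-34.6), np.float64(-9.1), np.float64(0.3), 1], [0, 0, np.float64(0.0), np.float64(-34.6), np.float64(-9.1), np.float64(0.3), 1], [0, 0, np.float64(0.0), np.float64(-34.6), np.float64(-9.1), np.float64(0.3), 1], [0, 0, np.float64(0.0), np.float64(-34.6), np.float64(-9.1), np.float64(0.3), 1], [0, 0, np.float64(0.0), np.float64(-34.6), np.float64(-9.1), np.float64(0.3), 1], [0, 0, np.float64(0.0), np.float64(-34.6), np.float64(-9.1), np.float64(0.3), 1], [0, 0, np.float64(0.0), np.float64(-34.6), np.float64(-9.1), np.float64(0.3), 1], [0, 0, np.float64(0.0), np.float64(-34.6), np.float64(-9.1), np.float64(0.3), 1], [0, 0, np.float64(0.0), np.float64(-34.6), np.float64(-9.1), np.float64(0.3), 1]]
```

Emit:
step_arm --pt "0 0 0 -20 -5 0 0.75" --pt "0 0 0 -45 -12 0 0.75" --pt "0 0 0 -58 -15 0 0.75" --pt "0 0 0 -60 -16 0 0.75" --pt "0 0 0 -60 -16 0 0.75" --pt "0 0 0 -60 -16 0 0.75" --pt "0 0 0 -58 -15 0 0.75" --pt "0 0 0 -45 -12 0 0.75"

```text
time_s: 14.1
ee_pos: [554.4, -192.1, 124.7]
ee_rot: [-179.8, -0.1, 101.9]
force: [-0.0, 0.7, 0.3]
gripper_width: 68.9
gripper_force: 0.0
```

Run:
```python
from h import *
plan((559.5,-197,60),102,1)
```

```text
at [ 554.4 -192.1  124.7] [-1.7983e+02 -5.0000e-02  1.0190e+02] t 14.1
[[0, 0, np.float64(-0.1), np.float64(-5.8), np.float64(4.0), np.float64(64.7), 1]]
```

Emit:
step_arm --pt "0 0 0 0 0 0 0.75" --pt "0 0 0 0 4 10 0.75" --pt "0 0 0 0 0 25 0.75" --pt "0 0 0 0 0 30 0.75" --pt "0 0 0 0 0 20 0.75" --pt "0 0 0 0 0 10 0.75" --pt "0 0 0 0 0 0 0.75" --pt "0 0 0 0 0 0 0.75"

```text
time_s: 15.1
ee_pos: [561.3, -188.1, 31.9]
ee_rot: [179.9, 0.0, 102.0]
force: [0.7, 0.3, 0.0]
gripper_width: 68.0
gripper_force: 0.0
```

Run:
```python
from h import *
plan((559.5,-197,-10),102,1)
s=state();f=grab_frame("wrist");im=f["image"].astype(int).max(2)
# dark spool mask near predicted spot
q=w2px(f,(559.5,-197,26),s);print(q)
x,y=int(q[0]),int(q[1]);
for v in range(y-40,min(y+20,260),6): print(v,''.join('#' if t<75 else '.' for t in im[v,x-50:x+50:2]))
```

```text
at [ 561.3 -188.1   31.9] [1.7993e+02 5.0000e-02 1.0204e+02] t 15.1
[[0, 0, np.float64(0.0), np.float64(-8.4), np.float64(-3.6), np.float64(41.9), 1]]
[277.08230261 248.39255124]
208 ...........................#......................
214 ..................#####........#####..............
220 ...............###..#############...##............
226 .............###########################..........
232 ............############################..........
238 ...........##############################.........
244 ...........###############################........
250 ...........###############################........
256 ............#############################.........
```

Emit:
step_arm --pt "0 0 0 -5 -2 4 0.75" --pt "0 0 0 -3.5 0 14 0.75" --pt "0 0 0 0 0 14 0.75" --pt "0 0 0 0 0 10 0.75" --pt "0 0 0 0 0 0 0.6" --pt "0 0 0 0 0 0 0" --pt "0 0 0 0 0 0 0" --pt "0 0 0 0 0 0 0" --force 20

```text
time_s: 16.15
ee_pos: [561.0, -197.0, -10.4]
ee_rot: [179.9, 0.0, 102.0]
force: [1.2, -0.2, 0.5]
gripper_width: 39.0
gripper_force: 20.0
```

Emit:
step_arm --pt "0 0 0 0 0 0 0" --pt "0 0 0 0 0 0 0" --pt "0 0 0 0 0 -4 0" --pt "0 0 0 0 0 -15 0" --pt "0 0 0 0 0 -25 0" --pt "0 0 0 0 0 -35 0" --pt "0 0 0 0 0 -35 0" --pt "0 0 0 0 0 -15 0"

```text
time_s: 17.15
ee_pos: [561.4, -197.3, 121.0]
ee_rot: [179.8, 0.1, 102.0]
force: [-0.2, -0.7, -1.8]
gripper_width: 38.5
gripper_force: 20.0
```

Run:
```python
from h import *
plan((585,110,120),102,8)
```

```text
at [ 561.4 -197.3  121. ] [1.798e+02 1.400e-01 1.020e+02] t 17.15
[[0, 0, np.float64(0.0), np.float64(37.0), np.float64(10.9), np.float64(0.1), 1], [0, 0, np.float64(0.0), np.float64(37.0), np.float64(10.9), np.float64(0.1), 1], [0, 0, np.float64(0.0), np.float64(37.0), np.float64(10.9), np.float64(0.1), 1], [0, 0, np.float64(0.0), np.float64(37.0), np.float64(10.9), np.float64(0.1), 1], [0, 0, np.float64(0.0), np.float64(37.0), np.float64(10.9), np.float64(0.1), 1], [0, 0, np.float64(0.0), np.float64(37.0), np.float64(10.9), np.float64(0.1), 1], [0, 0, np.float64(0.0), np.float64(37.0), np.float64(10.9), np.float64(0.1), 1], [0, 0, np.float64(0.0), np.float64(37.0), np.float64(10.9), np.float64(0.1), 1]]
```

Emit:
step_arm --pt "0 0 0 20 6 0 0" --pt "0 0 0 35 10 0 0" --pt "0 0 0 48 14 0 0" --pt "0 0 0 55 16 0 0" --pt "0 0 0 55 16 0 0" --pt "0 0 0 45 14 0 0" --pt "0 0 0 30 9 0 0" --pt "0 0 0 8 3 0 0"

```text
time_s: 18.15
ee_pos: [583.3, 113.5, 116.3]
ee_rot: [-179.8, -0.0, 102.2]
force: [-0.8, -0.7, -1.4]
gripper_width: 38.6
gripper_force: 20.0
```

Run:
```python
from h import *
for i in range(3): grab_frame("wrist")
s=state();f=grab_frame("wrist");print(s["ee_pos"],abs(s["qvel"]).max(),s["gripper_width"])
np.save("w9.npy",dict(s=s,f=f),allow_pickle=True)
print("wide",w2px(f,(592,156,20),s),w2px(f,(592,151,20),s))
im=f["image"].astype(int).sum(2)//3
# held spool dark check & well edges
gray=cv2.cvtColor(f["image"],cv2.COLOR_BGR2GRAY)
c=cv2.HoughCircles(cv2.GaussianBlur(gray,(3,3),1),cv2.HOUGH_GRADIENT_ALT,1,20,param1=60,param2=.5,minRadius=18,maxRadius=45)
print(c if c is None else [(k[:3].round(1).tolist(),px2w(f,k[:2],20,s).round(1).tolist()) for k in c[0][:8]])
save("w9",f,(110,60,450,300),2.3)
```

```text
[584.03764792 110.80287997 117.12768042] 1.4816716062182067 38.861904864466254
wide [301.63803323 157.03034541] [300.39609246 162.4883152 ]
[([307.0, 66.0, 30.600000381469727], [579.4, 230.7, 20.0]), ([303.0, 157.0, 31.0], [593.2, 156.3, 20.0]), ([350.0, 309.0, 28.299999237060547], [674.8, 16.0, 20.0]), ([282.0, 247.0, 34.099998474121094], [592.8, 67.8, 20.0]), ([70.0, 246.0, 37.099998474121094], [392.0, 25.9, 20.0]), ([156.0, 151.0, 35.70000076293945], [463.4, 134.1, 20.0]), ([501.0, 326.0, 32.400001525878906], [833.1, 29.5, 20.0]), ([451.0, 362.0, 31.5], [797.5, -23.4, 20.0])]
```

Emit:
step_arm --pt "0 0 0 12 5 0 0" --pt "0 0 0 18 8 5 0" --pt "0 0 0 12.5 5 20 0" --pt "0 0 0 0 0 30 0" --pt "0 0 0 0 0 28 0" --pt "0 0 0 0 0 10 0" --pt "0 0 0 0 0 0 0" --pt "0 0 0 0 0 0 0"

```text
time_s: 19.35
ee_pos: [594.8, 156.6, 26.3]
ee_rot: [179.9, -0.0, 102.0]
force: [0.9, 0.7, -0.6]
gripper_width: 38.9
gripper_force: 20.0
```

Run:
```python
from h import *
plan((593,156,0),102.4,1)
s=state();f=grab_frame("wrist")
gray=cv2.cvtColor(f["image"],cv2.COLOR_BGR2GRAY)
c=cv2.HoughCircles(cv2.GaussianBlur(gray,(3,3),1),cv2.HOUGH_GRADIENT_ALT,1,10,param1=60,param2=.4,minRadius=25,maxRadius=60)
print([k[:3].round(1).tolist() for k in c[0][:8]] if c is not None else 0, w2px(f,(593.2,156.3,20),s),w2px(f,s["ee_pos"]+[0,0,10],s))
```

```text
at [594.8 156.6  26.3] [179.86  -0.   102.  ] t 19.35
[[0, 0, np.float64(-0.4), np.float64(-0.2), np.float64(-1.9), np.float64(26.3), 1]]
[[278.0, 121.0, 41.099998474121094], [282.0, 247.0, 51.599998474121094], [159.0, 93.0, 43.20000076293945], [164.0, 104.0, 53.20000076293945], [282.0, 247.0, 38.400001525878906], [369.0, 126.0, 52.0], [216.0, 96.0, 44.400001525878906], [157.0, 205.0, 33.400001525878906]] [280.03536757 236.32501724] [282.65458802 245.46089232]
```

Emit:
step_arm --pt "0 0 0 0 -1.5 4 0" --pt "0 0 0 0 0 8 0" --pt "0 0 0 0 0 8 0" --pt "0 0 0 0 0 4 0" --pt "0 0 0 0 0 2 0" --pt "0 0 0 0 0 0 0" --pt "0 0 0 0 0 0 0" --pt "0 0 0 0 0 0 0"

```text
time_s: 20.4
ee_pos: [591.9, 155.8, -0.5]
ee_rot: [-180.0, 0.0, 102.0]
force: [-3.2, -0.9, 6.8]
gripper_width: 38.6
gripper_force: 20.0
```

Emit:
step_arm --pt "0 0 0 0 0 0 0.5" --pt "0 0 0 0 0 0 0.56" --pt "0 0 0 0 0 0 0.56" --pt "0 0 0 0 0 -6 0.56" --pt "0 0 0 0 0 -20 0.56" --pt "0 0 0 0 0 -40 0.56" --pt "0 0 0 -20 -6 -35 0.7" --pt "0 0 0 -45 -14 -10 0.7"

```text
time_s: 21.4
ee_pos: [588.4, 89.0, 113.3]
ee_rot: [179.6, 0.0, 102.2]
force: [0.2, 0.2, -0.5]
gripper_width: 63.2
gripper_force: 0.0
```

Run:
```python
from h import *
s=state();f=grab_frame("wrist");print(s["ee_pos"],abs(s["qvel"]).max())
save("w10",f,(150,60,430,270),2.8)
im=f["image"].astype(int).max(2); q=w2px(f,(593,156,36),s);print(q)
x,y=int(q[0]),int(q[1])
for v in range(y-34,y+34,5): print(v,''.join('#' if t<75 else '.' for t in im[v,x-50:x+50:2]))
plan((618.5,-285,125),90,12)
```

```text
[588.36579009  88.99035897 113.3136612 ] 36.69194293687547
[304.33199855 132.74308383]
98 ..................................................
103 ..................................................
108 ....................#########.....................
113 ................#################.................
118 ..............##################..................
123 .............##########..######.###...............
128 ....###.....########.......#########..............
133 ....###.....#########......##########.............
138 .....##.....##########...###########..............
143 .....##......######################...............
148 .....##........##################.................
153 .....##..........##############...................
158 .....##...................................#.......
163 .....##...................................#.......
at [587.1  82.5 113.5] [179.79   0.28 101.98] t 21.45
[[0, 0, np.float64(1.0), np.float64(-30.5), np.float64(-3.8), np.float64(-1.0), 1], [0, 0, np.float64(1.0), np.float64(-30.6), np.float64(-3.3), np.float64(-1.0), 1], [0, 0, np.float64(1.0), np.float64(-30.6), np.float64(-2.7), np.float64(-1.0), 1], [0, 0, np.float64(1.0), np.float64(-30.7), np.float64(-2.2), np.float64(-1.0), 1], [0, 0, np.float64(1.0), np.float64(-30.7), np.float64(-1.7), np.float64(-1.0), 1], [0, 0, np.float64(1.0), np.float64(-30.7), np.float64(-1.1), np.float64(-1.0), 1], [0, 0, np.float64(1.0), np.float64(-30.7), np.float64(-0.6), np.float64(-1.0), 1], [0, 0, np.float64(1.0), np.float64(-30.7), np.float64(-0.1), np.float64(-1.0), 1], [0, 0, np.float64(1.0), np.float64(-30.7), np.float64(0.5), np.float64(-1.0), 1], [0, 0, np.float64(1.0), np.float64(-30.7), np.float64(1.0), np.float64(-1.0), 1], [0, 0, np.float64(1.0), np.float64(-30.7), np.float64(1.6), np.float64(-1.0), 1], [0, 0, np.float64(1.0), np.float64(-30.7), np.float64(2.1), np.float64(-1.0), 1]]
```

Run:
```python
from h import *
t=grab_frame("top");g=grab_frame("scene")
for z in range(200,800,100): p=px2w(t,(311,50),z);print(z,p.round(),w2px(g,p).round(), px2w(t,(311,107),z).round())
```

```text
200 [ 868. -184.  200.] [220. 128.] [ 752. -184.  200.]
300 [ 821. -177.  300.] [228.  97.] [ 717. -178.  300.]
400 [ 774. -171.  400.] [236.  63.] [ 682. -172.  400.]
500 [ 726. -165.  500.] [246.  25.] [ 648. -165.  500.]
600 [ 679. -159.  600.] [257. -18.] [ 613. -159.  600.]
700 [ 632. -153.  700.] [270. -67.] [ 578. -153.  700.]
```

Emit:
step_arm --pt "0 0 0 -35 -11 0 0.75" --pt "0 0 0 -50 -16 4 0.75" --pt "0 0 0 -58 -18 4 0.75" --pt "0 0 0 -58 -18 4 0.75" --pt "0 0 0 -45 -14 0 0.75" --pt "0 0 0 -38 -5 0 0.75" --pt "0 0 0 -38 14 0 0.75" --pt "0 0 0 -38 18 10 0.75"

```text
time_s: 22.55
ee_pos: [613.6, -275.0, 88.5]
ee_rot: [179.9, 0.0, 102.0]
force: [0.4, -0.2, 1.1]
gripper_width: 68.5
gripper_force: 0.0
```

Emit:
step_arm --pt "0 0 6 -8 5 20 0.75" --pt "0 0 6 0 0 20 0.75" --pt "0 0 0 0 0 0 0.75" --pt "0 0 0 0 0 0 0.75" --pt "0 0 0 0 0 0 0.75" --pt "0 0 0 0 0 0 0.75" --pt "0 0 0 0 0 0 0.75" --pt "0 0 0 0 0 0 0.75"

```text
time_s: 23.55
ee_pos: [618.8, -281.2, 48.4]
ee_rot: [180.0, 0.0, 90.0]
force: [0.3, 0.1, -0.1]
gripper_width: 68.4
gripper_force: 0.0
```

Run:
```python
from h import *
s=state();f=grab_frame("wrist");print(s["ee_pos"],s["ee_rot"])
im=f["image"].astype(int).max(2);q=w2px(f,(618.5,-285,24),s);print(q)
m=(im<60).astype(np.uint8);x,y=map(int,q);m[290:]=0
n,l,st,c=cv2.connectedComponentsWithStats(m)
k=l[y,x];print(k,st[k],c[k])
p=np.argwhere(l==k)[:,::-1].astype(np.float32);r=cv2.minAreaRect(p);print(r);print([px2w(f,v,24,s)[:2].round(1).tolist() for v in cv2.boxPoints(r)],px2w(f,r[0],24,s).round(1))
save("w11",f,(150,60,430,270),2.8)
```

```text
[ 618.76470053 -281.2241368    48.36486929] [1.79984901e+02 1.28460152e-02 9.00100576e+01]
[282.25630042 232.60429178]
4 [ 261  194   52   70 3474] [285.86845135 227.87938975]
((286.5, 228.5), (69.0, 51.0), 90.0)
[[603.7, -256.5], [639.3, -256.5], [640.5, -308.8], [602.8, -308.8]] [ 621.5 -281.9   24. ]
```

Emit:
step_arm --pt "0 0 0 -2.5 2 10 0.75" --pt "0 0 0 0 0 20 0.75" --pt "0 0 0 0 0 20 0.75" --pt "0 0 0 0 0 8 0.7" --pt "0 0 0 0 0 0 0.6" --pt "0 0 0 0 0 0 0" --pt "0 0 0 0 0 0 0" --pt "0 0 0 0 0 0 0" --force 20

```text
time_s: 24.6
ee_pos: [621.4, -284.0, -8.9]
ee_rot: [179.9, 0.0, 90.0]
force: [-0.4, 0.5, 2.2]
gripper_width: 37.1
gripper_force: 20.0
```

Emit:
step_arm --pt "0 0 0 0 0 0 0" --pt "0 0 0 0 0 0 0" --pt "0 0 0 0 0 -4 0" --pt "0 0 0 0 0 -15 0" --pt "0 0 0 0 0 -25 0" --pt "0 0 0 10 -10 -30 0" --pt "0 0 0 25 -20 -25 0" --pt "0 0 0 35 -20 -10 0"

```text
time_s: 25.6
ee_pos: [571.1, -213.9, 101.5]
ee_rot: [179.8, 0.1, 89.9]
force: [-0.6, 0.9, -1.7]
gripper_width: 37.7
gripper_force: 20.0
```

Run:
```python
from h import *
plan((597,38,115),102.4,8)
```

```text
at [ 571.1 -213.9  101.5] [1.7982e+02 8.0000e-02 8.9930e+01] t 25.6
[[0, 0, np.float64(-1.6), np.float64(31.5), np.float64(3.2), np.float64(-1.7), 1], [0, 0, np.float64(-1.6), np.float64(31.4), np.float64(4.1), np.float64(-1.7), 1], [0, 0, np.float64(-1.6), np.float64(31.3), np.float64(4.9), np.float64(-1.7), 1], [0, 0, np.float64(-1.6), np.float64(31.1), np.float64(5.8), np.float64(-1.7), 1], [0, 0, np.float64(-1.6), np.float64(31.0), np.float64(6.6), np.float64(-1.7), 1], [0, 0, np.float64(-1.6), np.float64(30.8), np.float64(7.4), np.float64(-1.7), 1], [0, 0, np.float64(-1.6), np.float64(30.6), np.float64(8.3), np.float64(-1.7), 1], [0, 0, np.float64(-1.6), np.float64(30.3), np.float64(9.1), np.float64(-1.7), 1]]
```

Emit:
step_arm --pt "0 0 -1.5 40 4 -5 0" --pt "0 0 -1.5 42 5 -5 0" --pt "0 0 -1.5 42 6 -3 0" --pt "0 0 -1.5 40 7 0 0" --pt "0 0 -1.5 35 8 0 0" --pt "0 0 -1.5 28 8 0 0" --pt "0 0 -1.5 15 6 0 0" --pt "0 0 -2 5 5 0 0"

```text
time_s: 26.6
ee_pos: [602.5, 37.5, 112.4]
ee_rot: [-180.0, 0.0, 102.7]
force: [-0.3, 0.3, -0.6]
gripper_width: 37.2
gripper_force: 20.0
```

Run:
```python
from h import *
for i in range(3): grab_frame("wrist")
s=state();f=grab_frame("wrist");print(s["ee_pos"],s["ee_rot"],abs(s["qvel"]).max(),s["gripper_width"])
np.save("w12.npy",dict(s=s,f=f),allow_pickle=True)
print("pocket",w2px(f,(609,83.5,22),s))
c,n=np.cos(np.radians(12.4)),np.sin(np.radians(12.4))
q=[((w2px(f,(609+c*a-n*b,83.5+n*a+c*b,22),s)-[150,30])*2.5).round().tolist() for a,b in((25,32),(25,-32),(-25,-32),(-25,32))];print(q)
im=cv2.resize(f["image"][30:270,150:430],None,fx=2.5,fy=2.5,interpolation=cv2.INTER_CUBIC)
cv2.polylines(im,[np.array(q,int)],True,(0,0,255),1);cv2.imwrite("pics/w12.png",im)
```

```text
[602.51617169  36.44485317 112.12195453] [-1.79983494e+02  3.24051588e-02  1.02489622e+02] 0.4856511001539433 37.234321860855964
pocket [301.09877274 155.59375675]
[[453.0, 219.0], [446.0, 403.0], [307.0, 403.0], [306.0, 219.0]]
```

View pics/w12.png

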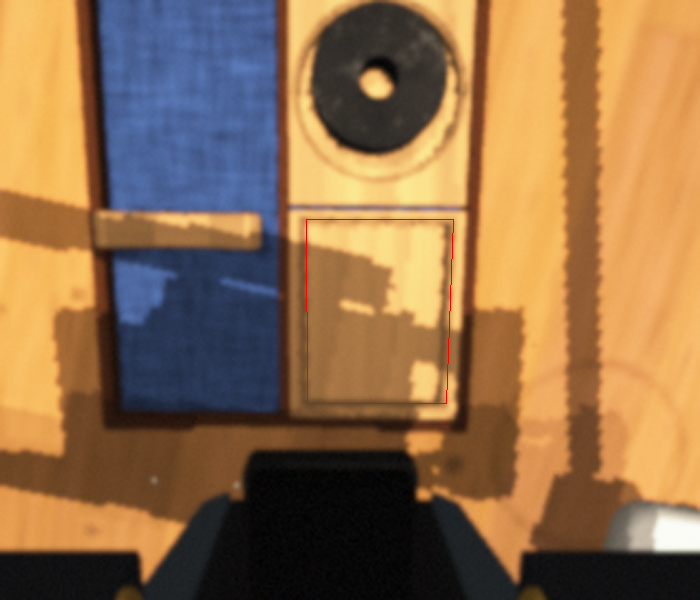

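Run:
```python
from h import *
d=np.load("w12.npy",allow_pickle=True).item();s,f=d["s"],d["f"]
Rt=R.from_euler('xyz',s["ee_rot"],degrees=True).as_matrix()
for z in(-10,-34):
  print("block front edge crop",((w2px(f,s["ee_pos"]+Rt@[26,0,z],s)-[150,30])*2.5).round())
T=np.array([559.8,148.7]);c,n=np.cos(np.radians(12.4)),np.sin(np.radians(12.4))
for a,b,z in((-36,-45,14),(-60,-39,27),(-12,-39,27),(-60,-51,27),(-12,-51,27),(68,-117,16),(-68,-117,16)): print(a,b,((w2px(f,(T[0]+c*a-n*b,T[1]+n*a+c*b,z),s)-[150,30])*2.5).round())
```

```text
block front edge crop [332. 437.]
block front edge crop [332. 465.]
-36 -45 [178. 227.]
-60 -39 [ 98. 209.]
-12 -39 [242. 209.]
-60 -51 [101. 246.]
-12 -51 [243. 246.]
68 -117 [466. 428.]
-68 -117 [100. 428.]
```

Emit:
step_arm --pt "0 0 0 12 5 0 0" --pt "0 0 0 18 6 5 0" --pt "0 0 0 14 5 20 0" --pt "0 0 0 0 0 30 0" --pt "0 0 0 0 0 25 0" --pt "0 0 0 0 0 10 0" --pt "0 0 0 0 0 0 0" --pt "0 0 0 0 0 0 0"

```text
time_s: 27.8
ee_pos: [609.5, 83.9, 23.2]
ee_rot: [179.9, 0.0, 102.5]
force: [0.7, 0.6, -1.2]
gripper_width: 37.4
gripper_force: 20.0
```

Emit:
step_arm --pt "0 0 0 2 -1.2 4 0" --pt "0 0 0 0 0 7 0" --pt "0 0 0 0 0 6 0" --pt "0 0 0 0 0 4 0" --pt "0 0 0 0 0 1 0" --pt "0 0 0 0 0 0 0" --pt "0 0 0 0 0 0 0" --pt "0 0 0 0 0 0 0"

```text
time_s: 28.8
ee_pos: [606.6, 85.2, 1.0]
ee_rot: [-180.0, 0.0, 102.5]
force: [-2.2, 0.4, 5.5]
gripper_width: 37.0
gripper_force: 20.0
```

Emit:
step_arm --pt "0 0 0 0 0 0 0.5" --pt "0 0 0 0 0 0 0.54" --pt "0 0 0 0 0 0 0.54" --pt "0 0 0 0 0 -6 0.54" --pt "0 0 0 0 0 -20 0.54" --pt "0 0 0 0 0 -40 0.54" --pt "0 0 0 -20 -10 -35 0.5" --pt "0 0 0 -45 -22 -5 0.5"

```text
time_s: 29.8
ee_pos: [592.2, 15.5, 109.6]
ee_rot: [179.6, 0.1, 102.7]
force: [0.4, 0.1, -1.4]
gripper_width: 45.5
gripper_force: 0.0
```

Run:
```python
from h import *
s=state();f=grab_frame("wrist");print(s["ee_pos"],abs(s["qvel"]).max())
im=f["image"].astype(int).max(2);q=w2px(f,(608.5,83.5,34),s)
m=(im<60).astype(np.uint8);x,y=map(int,q)
n,l,st,c=cv2.connectedComponentsWithStats(m);k=l[y,x]
p=np.argwhere(l==k)[:,::-1].astype(np.float32);r=cv2.minAreaRect(p);print(q,r,px2w(f,r[0],34,s).round(1),[px2w(f,v,34,s)[:2].round(1).tolist() for v in cv2.boxPoints(r)])
# tweezers yaw: top-camera ends
a=np.array([477.8,-355.6]);b=np.array([486.2,-503.9]);print(np.degrees(np.arctan2(*(a-b)[::-1])),(a+b)/2)
```

```text
[592.24877448  15.48537784 109.57747185] 38.84052393885296
[319.1844901  134.90239033] ((314.9250793457031, 134.921142578125), (45.113380432128906, 60.18534851074219), 1.468800663948059) [605.1  82.7  34. ] [[591.9, 55.0], [582.2, 102.1], [617.7, 109.2], [629.1, 62.4]]
93.24188019665452 [ 482.   -429.75]
```

Run:
```python
from h import *
np.set_printoptions(legacy='1.25')
for i in range(3): grab_frame("top")
plan((482,-429.5,60),93.2,10)
```

```text
at [589.7  14.4 106.6] [ 1.7995e+02 -2.0000e-02  1.0240e+02] t 30.0
[[0, 0, 0.9, -41.0, -20.1, 4.7, 1], [0, 0, 0.9, -41.4, -19.4, 4.7, 1], [0, 0, 0.9, -41.7, -18.7, 4.7, 1], [0, 0, 0.9, -42.0, -18.1, 4.7, 1], [0, 0, 0.9, -42.2, -17.4, 4.7, 1], [0, 0, 0.9, -42.5, -16.7, 4.7, 1], [0, 0, 0.9, -42.8, -16.0, 4.7, 1], [0, 0, 0.9, -43.0, -15.3, 4.7, 1], [0, 0, 0.9, -43.3, -14.6, 4.7, 1], [0, 0, 0.9, -43.5, -13.9, 4.7, 1]]
```

Emit:
step_arm --pt "0 0 1 -30 -15 0 0.45" --pt "0 0 1 -45 -21 0 0.45" --pt "0 0 1 -50 -22 0 0.45" --pt "0 0 1 -52 -22 0 0.45" --pt "0 0 1 -52 -21 0 0.45" --pt "0 0 1 -52 -20 5 0.45" --pt "0 0 1 -52 -19 10 0.45" --pt "0 0 1 -45 -16 10 0.45"

```text
time_s: 31.0
ee_pos: [494.1, -383.9, 80.5]
ee_rot: [180.0, -0.0, 94.5]
force: [0.7, -0.0, -0.2]
gripper_width: 41.0
gripper_force: 0.0
```

Emit:
step_arm --pt "0 0 1 -30 -10 10 0.4" --pt "0 0 0 -15 -4 10 0.4" --pt "0 0 0 0 0 0 0.4" --pt "0 0 0 0 0 0 0.4" --pt "0 0 0 0 0 0 0.4" --pt "0 0 0 0 0 0 0.4" --pt "0 0 0 0 0 0 0.4" --pt "0 0 0 0 0 0 0.4"

```text
time_s: 32.0
ee_pos: [483.1, -428.7, 61.3]
ee_rot: [180.0, 0.0, 93.5]
force: [-0.4, 1.5, 1.4]
gripper_width: 36.5
gripper_force: 0.0
```

Run:
```python
from h import *
np.set_printoptions(legacy='1.25')
plan((482,-429.5,20),93.2,1)
s=state();f=grab_frame("wrist");im=f["image"].astype(int)
u=lambda p:w2px(f,p,s).round(1)
print("mid",u((481.7,-429.5,5)),"end",u((477.5,-355,4)),u((479.5,-390,4)))
# saturation map: steel is grey
hsv=cv2.cvtColor(f["image"],cv2.COLOR_BGR2HSV);S=hsv[:,:,1];V=hsv[:,:,2]
x=int(u((479.5,-390,4))[0]);
for y in range(100,262,5): print(y,''.join('#' if (S[y,k]<70 and V[y,k]>90) else ('o' if V[y,k]<70 else '.') for k in range(x-50,x+50,1)))
```

```text
at [ 483.1 -428.7   61.3] [1.7999e+02 1.0000e-02 9.3520e+01] t 32.0
[[0, 0, 0.3, -0.7, -1.1, 41.3, 1]]
mid [280.7 216. ] end [281.1 120.9] [280.9 167.3]
100 ....................................................................................................
105 ....................................................................................................
110 ....................................................................................................
115 ....................................................................................................
120 ..................................................####..............................................
125 .................................................######.............................................
130 .................................................######.............................................
135 ..................................................#..###............................................
140 .................................................#....#.............................................
14
[... 1817 characters left out ...]
.........................................................oo...oooooo..
235 ooooooooooooooooooo...................................................................oooooooooooooo
240 ooooooooooooooooooo...................................................................oooooooooooooo
245 ooooooooooooooooooo...................................................................oooooooooooooo
250 ooooooooooooooooooo...................................................................oooooooooooooo
255 ooooooooooooooooooo...................................................................oooooooooooooo
260 ooooooooooooooooooo............................#......................................oooooooooooooo
```

Run:
```python
from h import *
s=state();f=grab_frame("wrist")
g=f["image"].astype(int);r=g[:,:,0]*100//(g[:,:,2]+1)  # blue/red ratio
for y in range(150,262,9): print(y,' '.join(f"{v:2d}" for v in r[y,262:302]))
```

```text
150 52 53 54 55 55 56 57 56 56 57 56 56 56 55 57 62 71 69 53 40 37 44 60 65 55 41 35 34 35 32 33 31 33 33 32 33 33 34 36 38
159 54 55 55 57 56 57 58 58 58 56 51 43 37 37 51 65 64 51 36 32 31 33 47 62 63 51 39 34 33 33 32 33 33 33 33 35 33 34 34 35
168 52 54 51 48 40 34 33 32 33 31 33 32 35 46 61 63 50 37 32 32 31 32 36 48 61 61 48 38 32 31 32 32 34 32 32 32 35 36 33 36
177 35 34 33 33 34 32 33 33 33 33 33 34 44 58 60 51 37 33 32 32 32 31 32 35 48 61 57 45 34 33 32 32 33 34 33 33 35 35 35 35
186 33 33 34 34 31 32 32 32 32 31 33 41 57 61 51 37 32 32 32 32 34 32 31 33 42 56 64 60 42 34 32 32 32 33 34 34 35 36 36 34
195 34 30 33 32 31 32 31 33 32 32 40 55 62 51 39 32 32 30 31 31 30 31 31 31 34 40 56 62 53 39 34 33 34 34 33 35 35 34 36 34
204 32 31 31 30 32 31 31 33 31 33 44 57 63 51 38 33 33 31 29 31 31 30 32 34 35 41 57 65 53 41 34 33 33 33 35 36 36 36 34 35
213 31 32 29 32 30 31 32 32 33 32 38 52 62 58 43 34 29 30 30 30 31 32 30 31 36 46 61 61 48 37 33 35 34 33 35 34 35 34 34 33
222 30 29 30 32 31 32 34 33 32 31 34 45 60 61 48 35 31 32 31 31 30 31 32 34 38 52 61 54 41 36 34 33 34 33 35 34 34 33 34 33
231 30 30 31 31 31 33 33 32 32 32 32 39 53 62 53 40 33 32 32 31 30 30 32 33 44 58 61 48 36 35 34 34 33 33 34 34 33 34 34 33
240 32 31 32 31 32 32 33 33 34 32 33 37 49 61 59 46 34 31 31 31 31 32 32 38 51 60 55 41 35 34 33 33 34 34 34 34 35 34 34 33
249 31 31 32 33 32 32 32 32 33 31 33 35 40 52 61 50 37 32 31 32 34 35 37 43 54 51 43 39 38 37 36 33 33 34 34 35 34 33 33 33
258 35 37 38 38 37 37 37 37 37 38 37 38 39 44 61 73 63 43 35 33 33 38 60 69 63 48 40 38 38 39 40 40 40 40 40 40 38 38 36 37
```

Emit:
step_arm --pt "0 0 0 1 -0.5 15 0.4" --pt "0 0 0 0 0 25 0.4" --pt "0 0 0 0 0 20 0.4" --pt "0 0 0 0 0 13 0.4" --pt "0 0 0 0 0 5 0.4" --pt "0 0 0 0 0 0 0.4" --pt "0 0 0 0 0 0 0.4" --pt "0 0 0 0 0 0 0.4"

```text
time_s: 33.1
ee_pos: [482.8, -428.2, -16.1]
ee_rot: [179.9, 0.1, 93.5]
force: [-0.3, 0.0, -0.6]
gripper_width: 36.5
gripper_force: 0.0
```

Emit:
step_arm --pt "0 0 0 0 0 1 0.4" --pt "0 0 0 0 0 0.5 0.4" --pt "0 0 0 0 0 0 0.4" --pt "0 0 0 0 0 0 0.4" --pt "0 0 0 0 0 0 0.4" --pt "0 0 0 0 0 0 0.4" --pt "0 0 0 0 0 0 0.4" --pt "0 0 0 0 0 0 0.4"

```text
time_s: 34.1
ee_pos: [482.4, -427.8, -18.3]
ee_rot: [180.0, 0.0, 93.5]
force: [0.5, -0.3, 0.7]
gripper_width: 36.3
gripper_force: 0.0
```

Emit:
step_arm --pt "0 0 0 0 0 1 0.4" --pt "0 0 0 0 0 1 0.4" --pt "0 0 0 0 0 1 0.4" --pt "0 0 0 0 0 0.5 0.4" --pt "0 0 0 0 0 0 0.4" --pt "0 0 0 0 0 0 0.4" --pt "0 0 0 0 0 0 0.4" --pt "0 0 0 0 0 0 0.4"

```text
time_s: 35.1
ee_pos: [482.4, -427.8, -21.8]
ee_rot: [180.0, 0.0, 93.5]
force: [0.2, 0.5, 0.6]
gripper_width: 36.0
gripper_force: 0.0
```

Emit:
step_arm --pt "0 0 0 0 0 1 0.4" --pt "0 0 0 0 0 0 0.4" --pt "0 0 0 0 0 0 0" --pt "0 0 0 0 0 0 0" --pt "0 0 0 0 0 0 0" --pt "0 0 0 0 0 0 0" --pt "0 0 0 0 0 0 0" --pt "0 0 0 0 0 0 0" --force 12

```text
time_s: 36.1
ee_pos: [482.4, -427.8, -22.8]
ee_rot: [180.0, 0.0, 93.5]
force: [0.0, -0.5, -0.5]
gripper_width: 11.8
gripper_force: 12.0
```

Emit:
step_arm --pt "0 0 0 0 0 -3 0" --pt "0 0 0 0 0 -8 0" --pt "0 0 0 0 0 -15 0" --pt "0 0 0 0 0 -20 0" --pt "0 0 0 0 0 -25 0" --pt "0 0 0 0 0 -25 0" --pt "0 0 0 0 0 -18 0" --pt "0 0 0 0 0 -6 0"

```text
time_s: 37.1
ee_pos: [483.1, -428.5, 99.6]
ee_rot: [179.8, 0.2, 93.5]
force: [0.6, 0.5, -0.3]
gripper_width: 11.7
gripper_force: 12.0
```

Run:
```python
from h import *
np.set_printoptions(legacy='1.25')
s=state();f=grab_frame("wrist");print(s["gripper_width"])
g=f["image"].astype(int);r=g[:,:,0]*100//(g[:,:,2]+1)
for y in range(80,262,12): print(y,' '.join(f"{v:2d}" for v in r[y,262:302]))
plan((524.6,141,100),102.4,14)
```

```text
11.717092003152016
80 92 92 93 93 93 93 93 93 93 93 93 93 93 93 93 93 93 93 93 93 93 93 93 93 92 92 92 92 92 92 93 92 92 93 93 93 93 93 93 93
92 58 57 58 61 62 64 64 65 65 66 65 64 63 63 61 61 60 58 58 57 56 56 57 58 58 58 58 59 60 60 61 62 62 60 56 54 54 53 53 51
104 55 56 55 55 56 56 57 58 57 56 55 55 57 61 61 61 59 58 57 56 55 54 54 54 55 55 56 56 56 54 54 55 55 55 55 55 55 53 52 50
116 53 52 54 54 55 53 54 54 55 56 57 57 56 56 56 55 53 54 52 50 50 50 50 48 48 48 48 48 48 49 51 52 52 53 52 50 41 35 35 38
128 52 51 50 50 53 53 54 54 55 53 53 53 54 53 54 58 71 88 91 81 78 87 89 79 68 54 49 48 43 39 35 32 34 34 36 36 38 38 39 40
140 52 52 52 52 53 54 55 56 56 56 56 55 56 55 57 65 74 76 71 61 57 66 75 74 58 40 34 33 35 35 35 34 35 33 34 34 35 36 35 36
152 53 54 54 54 55 57 58 59 57 57 59 55 52 47 52 67 73 67 52 38 34 45 63 74 73 62 43 34 33 31 32 33 34 32 34 34 35 36 37 37
164 52 53 50 47 40 36 33 32 33 33 34 31 35 47 66 74 72 58 42 34 31 35 47 65 72 69 55 40 34 32 32 33 32 33 34 35 35 35 33 32
176 32 34 35 33 33 33 33 33 31 32 33 35 51 68 74 70 56 40 32 32 31 31 33 41 58 71 69 56 39 
[... 767 characters left out ...]
74 85 88 100 88 94 95 111
260 95 87 81 80 82 92 88 87 76 78 74 57 38 33 33 34 35 35 35 35 37 36 36 37 37 37 39 39 42 56 71 78 78 78 87 87 100 100 94 93
at [ 483.  -428.4   99.4] [1.7987e+02 1.4000e-01 9.3510e+01] t 37.15
[[0, 0, -0.6, 40.4, 5.5, -0.0, 1], [0, 0, -0.6, 40.4, 5.9, -0.0, 1], [0, 0, -0.6, 40.3, 6.3, -0.0, 1], [0, 0, -0.6, 40.2, 6.8, -0.0, 1], [0, 0, -0.6, 40.1, 7.2, -0.0, 1], [0, 0, -0.6, 40.0, 7.7, -0.0, 1], [0, 0, -0.6, 40.0, 8.1, -0.0, 1], [0, 0, -0.6, 39.9, 8.6, -0.0, 1], [0, 0, -0.6, 39.8, 9.0, -0.0, 1], [0, 0, -0.6, 39.7, 9.4, -0.0, 1], [0, 0, -0.6, 39.6, 9.9, -0.0, 1], [0, 0, -0.6, 39.4, 10.3, -0.0, 1], [0, 0, -0.6, 39.3, 10.8, -0.0, 1], [0, 0, -0.6, 39.2, 11.2, -0.0, 1]]
```

Emit:
step_arm --pt "0 0 0 20 3 0 0" --pt "0 0 -1 38 5 0 0" --pt "0 0 -1 50 8 0 0" --pt "0 0 -1 55 9 0 0" --pt "0 0 -1 55 10 0 0" --pt "0 0 -1 55 11 0 0" --pt "0 0 -1 50 10 0 0" --pt "0 0 -1 45 10 0 0"

```text
time_s: 38.15
ee_pos: [505.2, -51.6, 96.3]
ee_rot: [-179.9, -0.1, 100.6]
force: [0.5, 0.1, 0.1]
gripper_width: 11.6
gripper_force: 12.0
```

Emit:
step_arm --pt "0 0 -1 45 11 0 0" --pt "0 0 -0.9 45 11 0 0" --pt "0 0 0 40 11 0 0" --pt "0 0 0 30 8 0 0" --pt "0 0 0 20 5 0 0" --pt "0 0 0 8 2 0 0" --pt "0 0 0 0 0 0 0" --pt "0 0 0 0 0 0 0"

```text
time_s: 39.15
ee_pos: [515.3, 138.5, 96.9]
ee_rot: [-180.0, 0.0, 102.4]
force: [0.1, -0.2, -0.7]
gripper_width: 11.7
gripper_force: 12.0
```

Run:
```python
from h import *
np.set_printoptions(legacy='1.25')
plan((524.6,141,40),102.4,1)
s=state();f=grab_frame("wrist");np.save("w13.npy",dict(s=s,f=f),allow_pickle=True)
Rt=R.from_euler('xyz',s["ee_rot"],degrees=True).as_matrix()
for a,z in((75,-27),(75,-32),(40,-27)): print(a,z,w2px(f,s["ee_pos"]+Rt@[a,0,z],s).round(1))
T=np.array([559.8,148.7]);c,n=np.cos(np.radians(12.4)),np.sin(np.radians(12.4))
for a,b,z in((-36,45,18),(-60,45,27),(-12,45,27),(-36,117,16),(-68,117,16),(-64,70,4),(-6,70,4)): print(a,b,w2px(f,(T[0]+c*a-n*b,T[1]+n*a+c*b,z),s).round(1))
g=f["image"].astype(int);r=g[:,:,0]*100//(g[:,:,2]+1)
for y in range(60,250,6): print(y,''.join('B' if v>130 else 'g' if v>80 else 'w' if g[y,i,2]>110 else 'k' for i,v in list(enumerate(r[y]))[200:360:2]))
```

```text
at [515.3 138.5  96.9] [-1.7996e+02  2.0000e-02  1.0237e+02] t 39.15
[[0, 0, -0.0, 0.4, 9.6, 56.9, 1]]
75 -27 [282.8 119.3]
75 -32 [282.8 119.3]
40 -27 [282.7 187.2]
-36 45 [293.8 156. ]
-60 45 [264.7 157.2]
-12 45 [323.6 157.1]
-36 117 [294.5  64. ]
-68 117 [254.  64.]
-64 70 [261.  125.1]
-6 70 [328.2 125.1]
60 wwwwwwwwwwwwwwwwwwwwwwwwwwwwwwwwwwwwwwwwwwwwwwwwwwwwwwwwwwwwwwwwwwwwwwwwwwwwwwww
66 wwwwwwwwwwwwwwwwwwwwwwwwwwwwwwwwwwwwwwwwwwwwwwwwwwwwwwwwwwwwwwwwwwwwwwwwwwwwwwww
72 wwwwwwwwwwwwwwwwwwwwwwwwwwwwwwwwkkkkkkkkkkkkkkkkkkkwwkwwwwwkwwwwwkwwwwwwwwwwwwww
78 wwwwwwwwwwwwwwwwwwwwwwwwwwwwwwwwBBBBBBBBBBBBBBBBBBBBBBBBBBBBBBBBBBBBBkwwkkwwwwww
84 wwwwwwwwwwwwwwwwwwwwwwwwwwwwwwwwBBBBBBBBBBBBBBBBBBBBBBBBBBBBBBBBBBBBBkwwkwwwwwww
90 wwwwwwwwwwwwwwwwwwwwwwwwwwwwwwwwBBBBBBBBBBBBBBBBBBBBBBBBBBBBBBBBBBBBBwwkkwwwwwww
96 wwwwwwwwwwwwwwwwwwwwwwwwwwwwwwwwBBBBBBBBBBBBBBBBBBBBBBBBBBBBBBBBBBBBBwwwkwwwwwww
102 wwwwwwwwwwwwwwwwwwwwwwwwwwwwwwwwgBBBBBBBBBBBBBBBBBBBBBBBBBBBBBBBBBBBBwwkkwwwwwww
108 wwwwwwwwwwwwwwwwwwwwwwwwwwwwwwwwgBBBBBBBBBBBBBBBBBBBBBBBBBBBBBBBBBBBgwwkkwwwwwww
114 wwwwwwwwwwwwwwwwwwwwwwwwww
[... 1224 characters left out ...]
BBBBBBkkkkwwwwkkkggg
204 wwwwwwwwwwwwwwwwwwwwwwwwwwwwwwkkkBBBggBBBBBBgggBBBBBBBBBBBBBBBBBBBkkkwwwwkkggggk
210 wwwwwwwwwwwwwwwwwwwwwwwwwwwwwwkkkBBBggBBBBBBBggBBBBBBBBBBBBBBBBBBBkkkwwwwkkkggkg
216 wwwwwwwwwwwwwwwwwwwwwwwwwwwwwwkkkBBBggBBBBBBBggBBBBBBBBBBBBBBBBBBBkkkwwwwwkkkggg
222 wwwwwwwwwwwwwwwwwwwwwwwwwwwwwwkkkBBggBBBBBBBBgggBBBBBBBBBBBBBBBBBgkkkwwwwwwwkkkg
228 wwwwwwwwwwwwwwwwwwwwwwwwwwwwwwkggBBggBBBBBBBBBggBBBBBBBBBBBBBBBBBgkkkwwwwwwwwwkk
234 wwwwwwwwwwwwwwwwwwwwwwwwwwwggggggggkgBBBBBBBBBgggggggggBBBBBBBBBBgkkkwwwwwwwwwww
240 wwwwwwwwwwwwwwwwwwwwwwwwwkgggggggggkgBBBBBBBBBgggggggggggBBBBBBBBkwkwwwwwwwwwwww
246 wwwwwwwwwwwwwwwwwwwwwwwwgggggggggggkkkkkkkkkkkkkgggggggggggkkBBBBkwwwwwwwwwwwwww
```

Emit:
step_arm --pt "0 0 0 1 5 0 0" --pt "0 0 0 1.5 6.5 10 0" --pt "0 0 0 0 0 25 0" --pt "0 0 0 0 0 25 0" --pt "0 0 0 0 0 18 0" --pt "0 0 0 0 0 5 0" --pt "0 0 0 0 0 0 0" --pt "0 0 0 0 0 0 0"

```text
time_s: 40.2
ee_pos: [527.1, 144.2, 14.8]
ee_rot: [179.9, 0.0, 102.4]
force: [-0.5, 1.2, -0.1]
gripper_width: 11.8
gripper_force: 12.0
```

Run:
```python
from h import *
np.set_printoptions(legacy='1.25')
plan((526.4,141.4,0),102.4,1)
s=state();f=grab_frame("wrist")
T=np.array([559.8,148.7]);c,n=np.cos(np.radians(12.4)),np.sin(np.radians(12.4))
for a,b,z in((-36,45,14),(-36,45,27),(-64,45,27),(-8,45,27),(-64,70,4),(-6,70,4)): print(a,b,w2px(f,(T[0]+c*a-n*b,T[1]+n*a+c*b,z),s).round(1))
g=f["image"].astype(int);r=g[:,:,0]*100//(g[:,:,2]+1)
for y in range(80,240,4): print(y,''.join('B' if v>130 else 'g' if v>80 else 'w' if g[y,i,2]>110 else 'k' for i,v in list(enumerate(r[y]))[220:350:1]))
```

```text
at [527.1 144.2  14.8] [179.91   0.   102.4 ] t 40.2
[[0, 0, -0.0, -2.6, -1.3, 14.8, 1]]
-36 45 [277.5 174.5]
-36 45 [277.3 178.1]
-64 45 [228.7 178.2]
-8 45 [325.8 178.1]
-64 70 [232.6 132.2]
-6 70 [325.6 132.2]
80 wwwwwwwwwwwwkkkBBBBBBBBBBBBBBBBBBBBBBBBBBBBBBBBBBBBBBBBBBBBBBBBBBBBBBBBBBBBBBBBBBBBBBBBBBBBBBBBBBBBBBBBBBBBBBBBBBBBBBBkkwwwwwkkkkk
84 wwwwwwwwwwwwkkkgBBBBBBBBBBBBBBBBBBBBBBBBBBBBBBBBBBBBBBBBBBBBBBBBBBBBBBBBBBBBBBBBBBBBBBBBBBBBBBBBBBBBBBBBBBBBBBBBBBBBBBkwwwwwkkkkkk
88 wwwwwwwwwwwwwkkBBBBBBBBBBBBBBBBBBBBBBBBBBBBBBBBBBBBBBBBBBBBBBBBBBBBBBBBBBBBBBBBBBBBBBBBBBBBBBBBBBBBBBBBBBBBBBBBBBBBBBgkkwwwwwwkkkk
92 wwwwwwwwwwwwwkkgBBBBBBBBBBBBBBBBBBBBBBBBBBBBBBBBBBBBBBBBBBBBBBBBBBBBBBBBBBBBBBBBBBBBBBBBBBBBBBBBBBBBBBBBBBBBBBBBBBBBBkkwwwwwwkkkkk
96 wwwwwwwwwwwwwkkgBBBBBBBBBBBBBBBBBBBBBBBBBBBBBBBBBBBBBBBBBBBBBBBBBBBBBBBBBBBBBBBBBBBBBBBBBBBBBBBBBBBBBBBBBBBBBBBBBBBBBkkwwwwwkkkkkk
100 wwwwwwwwwwwwwkkgBBBBBBBBBBBBBBBBBBBBBBBBBBBBBBBBBBBBBBBBBBBBBBBBBBBBBBBBBBBBBBBBBBBBBBBBBBBBBBBBBBBBBBBBBBBBBBBBBBBBBkkwwwwkkkkkkk
104 wwwwwwwwwwwwwkkgBBBBBBBBBBBBBBBBBBBBBBBBBBBBBBBBBBBBBBBBBBBBBBBBBBBBBBBBBBBBBB
[... 3807 characters left out ...]
BBBBBBkkwwwwwkkwwwwwwwwww
220 wwwwwwwwwwkkkkkkkkkgBBBBBBBBBBBBBBBBBBBBBBBBBBBBBBggggBBBBBBBBBBBBBBBBgggggBBBBBBBBBBBBBBBBBBBBBBBBBBBBBBBBBBBBkkwwwwkkkwwwwwwwwww
224 wwwwwwwwwwwkkkkkkkkgBBBBBBBBBBBBBBBBBBBBBBBBBBBBBBggggBBBBBBBBBBBBBBBBgggggBBBBBBBBBBBBBBBBBBBBBBBBBBBBBBBBBBBBkkwwwwkkwwwwwwwwwww
228 wwwwwwwwwwwkkkkkkkkgBBBBBBBBBBBBBBBBBBBBBBgBBBBBBgggggBBBBBBBBBBBBBBBBBggggBBBBBBgBBBBBBBBBBBBBBBBBBBBBBBBBBBBgkkwwwwkkwwwwwwwwwww
232 wwwwwwwwwwkkkkkkkkkgBBBBBBBBBBBBBBBBggggggggggggkkgggBBBBBBBBBBBBBBBBBBggggkgggggggggggggBBBBBBBBBBBBBBBBBBBBBgkkwwwkkkwwwwwwwwwww
236 wwwwwwwwwwkkkkkkkkkkBBBBBBBBBBBBBggggggggggggggggggggBBBBBBBBBBBBBBBBBBggggggggggggggggggggBBBBBBBBBBBBBBBBBBBgkkwwwkkkwwwwwwwwwww
```

Emit:
step_arm --pt "0 0 0 -1 -1.4 2 0" --pt "0 0 0 0 0 5 0" --pt "0 0 0 0 0 5 0" --pt "0 0 0 0 0 4 0" --pt "0 0 0 0 0 2 0" --pt "0 0 0 0 0 1 0" --pt "0 0 0 0 0 0 0" --pt "0 0 0 0 0 0 0"

```text
time_s: 41.25
ee_pos: [525.3, 142.9, -4.7]
ee_rot: [180.0, 0.0, 102.4]
force: [-0.0, 0.1, -0.5]
gripper_width: 11.7
gripper_force: 12.0
```

Emit:
step_arm --pt "0 0 0 0 0 1 0" --pt "0 0 0 0 0 1 0" --pt "0 0 0 0 0 1 0" --pt "0 0 0 0 0 0.5 0" --pt "0 0 0 0 0 0.5 0" --pt "0 0 0 0 0 0 0" --pt "0 0 0 0 0 0 0" --pt "0 0 0 0 0 0 0"

```text
time_s: 42.25
ee_pos: [525.3, 142.8, -8.8]
ee_rot: [180.0, 0.0, 102.4]
force: [0.5, -0.9, -0.1]
gripper_width: 11.8
gripper_force: 12.0
```

Emit:
step_arm --pt "0 0 0 0 0 0.5 0" --pt "0 0 0 0 0 0.5 0" --pt "0 0 0 0 0 0.5 0" --pt "0 0 0 0 0 0 0" --pt "0 0 0 0 0 0 0" --pt "0 0 0 0 0 0 0" --pt "0 0 0 0 0 0 0" --pt "0 0 0 0 0 0 0"

```text
time_s: 43.25
ee_pos: [525.3, 142.8, -9.0]
ee_rot: [180.0, 0.0, 102.4]
force: [-2.7, -1.1, 11.7]
gripper_width: 11.9
gripper_force: 12.0
```

Emit:
step_arm --pt "0 0 0 0 0 -0.5 0.1" --pt "0 0 0 0 0 -0.5 0.18" --pt "0 0 0 0 0 0 0.22" --pt "0 0 0 0 0 0 0.22" --pt "0 0 0 0 0 0 0.22" --pt "0 0 0 0 0 -3 0.22" --pt "0 0 0 0 0 -6 0.22" --pt "0 0 0 0 0 -10 0.22"

```text
time_s: 44.25
ee_pos: [525.1, 142.8, 10.1]
ee_rot: [-180.0, 0.0, 102.4]
force: [-0.3, 0.6, -0.8]
gripper_width: 20.0
gripper_force: 0.0
```

Emit:
step_arm --pt "0 0 0 0 0 -20 0.3" --pt "0 0 0 0 0 -30 0.3" --pt "0 0 0 0 0 -30 0.3" --pt "0 0 0 0 0 -20 0.3" --pt "0 0 0 -30 0 0 0.3" --pt "0 0 0 -40 0 0 0.3" --pt "0 0 0 -30 0 0 0.3" --pt "0 0 0 0 0 0 0.3"

```text
time_s: 45.25
ee_pos: [547.1, 43.6, 110.4]
ee_rot: [179.9, 0.0, 102.2]
force: [-0.6, -0.4, -0.1]
gripper_width: 27.6
gripper_force: 0.0
```

Run:
```python
from h import *
np.set_printoptions(legacy='1.25')
for i in range(3): f=grab_frame("wrist")
s=state();f=grab_frame("wrist");print(s["ee_pos"],s["gripper_width"],s["force"])
T=np.array([559.8,148.7]);c,n=np.cos(np.radians(12.4)),np.sin(np.radians(12.4))
for a,b,z in((-34,75,18),(-34,45,20),(-34,-45,20),(-34,-75,18)): print(a,b,w2px(f,(T[0]+c*a-n*b,T[1]+n*a+c*b,z),s).round(1))
g=f["image"].astype(int);r=g[:,:,0]*100//(g[:,:,2]+1)
for y in range(40,262,6): print(y,''.join('B' if v>130 else 'g' if v>80 else 'w' if g[y,i,2]>110 else 'k' for i,v in list(enumerate(r[y]))[240:350:1]))
t=grab_frame("top");im=t["image"].astype(int);m=(im[:,:,1]>im[:,:,2]+40)&(im[:,:,1]>im[:,:,0]+40)
k,l,st,ce=cv2.connectedComponentsWithStats(m.astype(np.uint8));print([(x[4],y.round(1).tolist()) for x,y in zip(st[1:],ce[1:]) if x[4]>15])
```

```text
[546.55553421  45.81416166 109.9943734 ] 27.386298420521083 [0.15556472 0.02650459 0.29567291]
-34 75 [283.6 -10.3]
-34 45 [283.5  31.7]
-34 -45 [283.4 146.3]
-34 -75 [283.3 180. ]
40 wwwwwwwwwwwwwwwwwwwwwwwwwwwwwwwwwwwwggwwwwwwwwwgwwwwwwwwwwwwwwwwwwwwwwwwwwwwwggBBBBgkwwkkkkkwwwwwwwwwwwwwwwwww
46 wwwwwwwwwwkgBBBBBBBBBBBBBBBBBBBBBBgggggBBBBBBgggggBBBBBBBBBBBBBBBBBBBBBBBBBBBBBBBBBgkwwwkwwwwwwwwwwwwwwwwwwwww
52 wwwwwwwwwwkBBBBBBBBBBBBBBBBBBBBBBBggggBBBBBBBBggggBBBBBBBBBBBBBBBBBBBBBBBBBBBBBBBBBgwwwwkwwwwwwwwwwwwwwwwwwwww
58 wwwwwwwwwwkgBBBBBBBBBBBBBBBBBBBBBBggggBBBBBBBBBggggBBBBBBBBBBBBBBBBBBBBBBBBBBBBBBBBkwwwwwwwwwwwwwwwwwwwwwwwwww
64 wwwwwwwwwwkgBBBBBBBBBBBBBBBBBBBBBggggBBBBBBBBBBggggBBBBBBBBBBBBBBBBBBBBBBBBBBBBBBBgkwwwwwwwwwwwwwwwwwwwwwwwwww
70 wwwwwwwwwwkgBBBBBBBBBBBBBBBBBBBBBggggBBBBBBBBBBBggggBBBBBBBBBBBBBBBBBBBBBBBBBBBBBBgkwwwwwwwwwwwwwwwwwwwwwwwwkk
76 wwwwwwwwwwkgBBBBBBBBBBBBBBBBBBBBBggggBBBBBBBBBBBggggBBBBBBBBBBBBBBBBBBBBBBBBBBBBBBgkwwwwwwwwwwwwwwwwwwkkkgkkgk
82 wwwwwwwwwwkgBBBBBBBBBBBBBBBBBBBBBggggBBBBBBBBBBggggBBBBBBBBBBBBBBBBBBBBBBBBBBBBBBBkwwwwwwwwwwwwwwwwkkggkkkkkkg
88 wwww
[... 2649 characters left out ...]
kkwwwwwwwwwwwwwwwwwwwwwwwwwwwwwwwwwwwwwwwwwwwwwwwwwwwwwwwwwwwwwwwwwwwwwwwwwwwwwwwwwwwwwwwwwwwwwwwwwww
232 kggggggggggggggkkkwwwwwwwwwwwwwwwwwwwwwwwwwwwwwwwwwwwwwwwwwwwwwwwwwwkkkggggggggggggkwwwwwwwwwwwwwwwwwwwwwwwwww
238 gggggggggggggggkkkwwwwwwwwwwwwwwwwwwwwwwwwwwwwwwwwwwwwwwwwwwwwwwwwwwkkgggggggggggggggggkwwwwwwwwwwwwwwwwwwwwww
244 gggggggggggggggkkkkwwwwwwwwwwwwwwwwwwwwwwwwwwwwwwwwwwwwwwwwwwwwwwwwwkkgggggggggggggggggggggkwwwwwwwwwwwwwwwwww
250 ggggggggggkggggkkwwwwwwwwwwwwwwwwwwwwwwwwwwwwwwwwwwwwwwwwwwwwwwwwwwwkkggggggggggggggggggggggggkkwwwwwwwwwwwwww
256 gggggggggggggggkkwwwwwwwwwwwwwwwwwwwwwwwwwwwwwwwwwwwwwwwwwwwwwwwwwwwkkgggggggggggggggggggggggggggggkkkkggggggg
[(127, [268.5, 213.2])]
```

Emit:
step_arm --pt "0 0 0 -30 -20 -15 0.3" --pt "0 0 0 -50 -35 -10 0.3" --pt "0 0 0 -50 -35 0 0.3" --pt "0 0 0 -50 -35 0 0.3" --pt "0 0 0 -50 -35 0 0.3" --pt "0 0 0 -30 -20 0 0.3" --pt "0 0 0 0 0 0 0.3" --pt "0 0 0 0 0 0 0.3"

```text
time_s: 46.5
ee_pos: [427.1, -246.4, 134.7]
ee_rot: [180.0, -0.0, 102.4]
force: [-0.1, 0.0, -0.4]
gripper_width: 27.6
gripper_force: 0.0
```

Run:
```python
from h import *
for n in("top","scene"):
    t=grab_frame(n);im=t["image"].astype(int);m=(im[:,:,1]>im[:,:,2]+25)&(im[:,:,1]>im[:,:,0]+25)
    k,l,st,ce=cv2.connectedComponentsWithStats(m.astype(np.uint8));print(n,[(x[4],y.round(1).tolist()) for x,y in zip(st[1:],ce[1:]) if x[4]>8], "flux cap",w2px(t,(577,229,76)),"copper",w2px(t,(584,-371.5,26)),"pick",w2px(t,(559.5,-104,81)))
    q=w2px(t,(577,229,76)).astype(int);print(im[q[1]-6:q[1]+7:3,q[0]-6:q[0]+7:3].tolist())
    q=w2px(t,(584,-371.5,26)).astype(int);print(im[q[1],q[0]-14:q[0]+15:4].tolist())
```

```text
top [(np.int32(74), [115.3, 204.0]), (np.int32(148), [268.4, 213.3])] flux cap [113.33689422 203.0715096 ] copper [389.66611437 206.48116043] pick [269.24497347 212.83879613]
[[[115, 162, 197], [118, 165, 200], [115, 161, 194], [119, 151, 174], [118, 138, 152]], [[115, 161, 195], [110, 161, 187], [82, 170, 128], [98, 174, 121], [151, 173, 165]], [[118, 165, 200], [94, 170, 159], [73, 181, 103], [72, 181, 103], [62, 145, 87]], [[120, 167, 202], [103, 162, 162], [76, 180, 106], [70, 176, 99], [54, 123, 77]], [[115, 162, 196], [125, 160, 184], [154, 175, 166], [129, 155, 141], [144, 159, 155]]]
[[108, 159, 202], [123, 143, 161], [206, 210, 205], [189, 193, 190], [146, 149, 150], [204, 208, 204], [173, 190, 205], [110, 160, 202]]
scene [(np.int32(27), [504.2, 116.7]), (np.int32(27), [248.1, 158.9]), (np.int32(566), [481.5, 172.3]), (np.int32(12), [476.2, 160.8]), (np.int32(27), [479.8, 162.8]), (np.int32(104), [277.9, 202.0]), (np.int32(84), [174.6, 247.5])] flux cap [174.11215097 244.94814507] copper [329.59035802 186.70957406] pick [279.0893618  198.97252456]
[[[101, 106, 113], [115, 173, 235], [109, 167, 230], [112, 165, 230], [114, 164, 230]], [[110, 165, 230], [104, 157, 225], [109, 162, 228], [110, 162, 229], [106, 159, 226]], [[104, 158, 225], [86, 217, 129], [78, 218, 104], [76, 217, 103], [93, 139, 199]], [[109, 162, 228], [54, 150, 72], [57, 159, 77], [47, 133, 64], [57, 98, 128]], [[109, 163, 229], [49, 120, 63], [42, 118, 56], [38, 107, 51], [208, 225, 236]]]
[[129, 199, 250], [138, 204, 251], [237, 246, 251], [193, 207, 215], [206, 220, 225], [232, 243, 250], [123, 189, 245], [115, 174, 236]]
```

Every item checks out: the flux bottle is upright in its well, the tweezers lie across the cradles, and the pickle bottle and copper spool haven't moved.

```bash
python3 -c "
from workcell import *
print(job_done())"
```

```text
the job is handed in; nothing more can be done
None
```

The kit is back in its tray and the job is handed in at about 47 s of the 96 s allowed: flux bottle upright in the deep well, solder spool in the wide well, charcoal block in the pocket, tweezers across both cradles, and the pickle bottle and copper spool not moved; my first attempt to lift the flux bottle slipped off its cap, but it stayed standing.

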